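# Hang the humidity gauge inside the drying cabinet

### The job

First switch the drying cabinet's fan off by setting the red toggle upright to its centre position. Then take the humidity gauge out of its cradle, setting it down on the bench to change your grip since the cradle and the narrow slot admit the fingers from different sides, and hang it by its window on the hook inside the cabinet, through the slot in the roof, without bumping the slot's white frame. Let go of it hanging straight and still, and leave the other things on the bench alone.

Things in the scene. Friction and masses are not known exactly. Their poses are not given: they have to be found in the camera images.
- gauge_grip (a point): Centre of the blue ribbed grip block, 42 (its x) x 36 (its y) x 24 mm, at the top of the humidity gauge, 122 mm above the gauge's flat foot. The gauge is 134 mm tall, 0.14 to 0.28 kg, and stands steadily on its foot on the bench. z points up the gauge; half a turn about z makes no difference.
- gauge_case (a point): Centre of the gauge's grey case, 52 (x) x 36 (y) x 60 mm, a dial on both y faces; 92 mm below gauge_grip, 30 mm above the foot. Axes as gauge_grip.
- gauge_eye (a point): Middle of the top edge of the gauge's window, 34 mm below gauge_grip; this edge rests on the hook. The window goes right through along the gauge's x, 26 mm wide (y), 28 mm high, its bottom the top of the case, thin steel posts at its sides. Above it is a neck plate 8 (x) x 36 (y) x 22 mm, then the grip block. Axes as gauge_grip.
- cradle: Fixed cradle, steel base 90 (x) x 76 (y) x 10 mm, origin under its centre at bench height. The gauge stands on the base at the start, axes alike, between two cheeks (inner faces at x = +-29.5 mm, 8 thick, 44 wide, tops 142 mm above the bench) that leave no room for fingers at its x faces: grip its y faces, lift it straight out. Lips at y = +-21.5 mm are 9 mm high.
- frame: White roof frame of the drying cabinet round the orange-edged slot, 12 mm thick, origin at its centre, 6 mm below its top. The slot is 50 mm wide (x) and 180 mm long (y): fingers on the gauge's y faces do not fit in between its long sides; fingers lined up along the slot, on the block's x faces (42 mm apart), do. The fingertips must go about 40 mm below the frame's top.
- slot_center (a point): Centre of the slot in the plane of the frame's top, 170 mm above the bench. Cabinet axes: x away from the robot, y along the slot, toward the hook's wall, z up. The cabinet is 120 (x) x 220 (y) mm with clear walls, its floor 12 mm above the bench; fixed, turned by up to 0.25 rad.
- hook_seat (a point): Where the top edge of the gauge's window shall rest: top of the yellow hook's round 8 mm bar, 52 mm below the frame's top, 28 mm toward +y from the slot's centre. Axes as slot_center. The bar comes from the +y end wall, 76 mm beyond the seat, and runs along the slot toward -y, so the gauge hangs with its x along the slot.
- hook_tip (a point): Top of the hook's turned-up end, 15 mm to the -y side of the seat and 10 mm higher; the end is 8 mm thick. The gauge's case is lowered past it at least 50 mm to the -y side of the seat; then the gauge goes toward +y with the window's top edge 12 to 18 mm above the seat, so that the hook passes through the window, then down onto the seat.
- toggle_pivot (a point): Pivot of the red fan toggle, 2 mm above the top of the grey switch pod beside the cabinet (pod 80 (x) x 100 (y) x 90 mm high), 198 mm to the -y side of the slot's centre, 88 mm from the cabinet's wall. Axes as slot_center; the toggle swings in the y-z plane.
- toggle_tip (a point): Thick part of the toggle's red bat, 48 mm from the pivot; the bat is 58 mm long, about 15 mm thick here, 9 mm at its foot.
- toggle (a joint): Fan toggle angle, rad: 0 = upright, centre, off; +0.55 = leaning fully to -y (right, blow); -0.55 = fully to +y (left, suck). It starts leaning right, 0.3 to 0.5. Held by friction (about 1 N at the tip), it stays where it is left.
- white_bottle: Bystander: white bottle with a red cap, 74 mm across, 145 mm tall, left of the cabinet; leave it alone.
- tape: Bystander: roll of masking tape lying flat, 105 mm across, 24 mm high, front left; leave it alone.
- dish: Bystander: round dish 91 mm across, 15 mm high, left of the cabinet; leave it alone.
- film_carton: Bystander: white carton 63x147x62 mm, near the front right; leave it alone.
- pen: Bystander: blue-capped marker pen, 138 mm long, near the front edge; leave it alone.

How it is judged:
On the way, in this order (a step that is already met when the one before it is completed fails the run):
1. the fan toggle is set to its centre (off) while the gauge is still in its cradle (value of joint toggle between -0.12 and 0.12 rad and distance of gauge_grip from where it was at the start of the episode below 0.02 m), for 0.3 s.
2. the gauge stands upright on the bench, out of the cradle (horizontal distance between gauge_grip and cradle above 0.08 m and height (world z) of gauge_grip between 0.116 and 0.128 m and angle between gauge_grip's own z axis and vertical below 0.1 rad), for 0.2 s.
At the end, for the whole second after the job is handed in: The gauge hangs on the hook at rest: the top edge of its window is within 5 mm of the hook bar's top in height, within 12 mm of it sideways, between the hook's turned-up end and the wall, the gauge upright within 0.15 rad; and the fan toggle is within 0.12 rad of its centre (x of gauge_eye in the frame of hook_seat between -0.012 and 0.012 m and y of gauge_eye in the frame of hook_seat between -0.016 and 0.05 m and z of gauge_eye in the frame of hook_seat between -0.005 and 0.005 m and angle between gauge_eye's own z axis and vertical below 0.15 rad and value of joint toggle between -0.12 and 0.12 rad); the robot touches nothing.
It fails at once if the slot's frame is bumped (over 3 N) (contact force between anything else and frame above 3 N).
It fails at once if a bystander is moved by more than 20 mm (distance of any of white_bottle, tape, dish, film_carton, pen from where it was at the start of the episode above 0.02 m).
It also fails if it takes over 69 s, if anything falls off the work surface, if the arm or the gripper's body presses on something with over 40 N, if the wrist force passes 120 N, or if a joint passes its speed limit or range.

### The arm

A 6-joint arm with a two-finger parallel gripper is mounted at the origin on a cart in front of the work surface, level with it; the furniture and walls round the work are solid. World frame = base frame: x ahead of the robot, y to its left, z up, the work surface at z = 0. Lengths are in m, angles in rad, forces in N, time in s.
With the tool pointing down it reaches from about 0.3 to 0.775 m from the base axis. Payload 14.6 kg.
Tool frame: the origin (TCP) lies at the very end of the fingers, on their centre line; the grasp point (between the pads) lies 19 mm behind it; z points along the fingers, y is the direction in which the jaws open and shut (so a half turn about z gives the same grasp; the last joint's range is limited). The gripper opens to 94 mm and grips with 3 to 60 N. Pads are 16 mm wide; open, the fingers measure 119 mm over their backs; the gripper's body (75 mm by 177 mm) begins 78 mm behind the grasp point.
Start: joints at [-1.34, 0.3, 1.521, -0, 1.321, -0.067], TCP at [0.161, -0.526, 0.205] pointing down, gripper open.
Joint ranges: [-3.03, 3.03], [-0.79, 2.21], [0.23, 2.52], [-1.04, 4.18], [0, 3.07], [-2.55, 2.55]. Speed limits (rad/s): [2.22, 2.22, 2.57, 3.14, 3.14, 3.14].

### API

Orientations are given as [roll, pitch, yaw] about the fixed x, y, z axes, in that order (R = Rz(yaw) Ry(pitch) Rx(roll)).
In Python, from station import ctrl, vision, ticket gives the robot as it stands.
- The arm moves only by the tool step_arm, never from a script. Its argument "steps" is a list of rows, each an object of numbers: "x", "y", "z": the shift along the tool's x, y, z in m; "ax", "ay", "az": the turn, a rotation vector about the tool's x, y, z in degrees; "claw": the finger opening in m, from 0 to 0.094. A call has 1 to 5 rows; each row shifts and turns the pose as measured when the row begins, along the tool's axes as they then stand; what a row does not reach is not made up. A row lasts 1/12 s, in which the tool goes at most 41.7 mm and 7.16 degrees, less where a joint would pass 70% of its speed; a pose out of reach is approached as far as the arm can. A call with a gripper value outside its range is refused whole. The fingers move at their own pace and stop on an object; "grip_force" is the grip in N (left out, the last holds). Time passes only in rows, so rows that do not move let the fingers close. It gives the time, the measured TCP pose, the force and the opening at its end, in the units of the state.
- ctrl.get_obs(): the state, without advancing time (a new reading comes with each control period).
- vision.camera(name): name is "side" or "top" or "wrist"; returns (picture, depth): 420x560x3 uint8, red, green, blue; 420x560 float32, m along the optical axis (not along the pixel's ray), 0 where there is no reading.
- vision.camera_params(name): a dict with "fov_y" (degrees; the focal length in pixels is half the picture's height over the tangent of half this angle, whatever the lens; pixels are square), "cx", "cy" (the principal point, pixels), "k1" (the pictures are not rectified: a ray, as slopes to the right and down, at radius r is drawn at 1 + k1 r^2 times it, then the intrinsics apply), "origin" and "attitude" of the camera in the world; the wrist camera has in their place "mount" (4x4, takes a point from camera to tool coordinates, whose origin is the TCP and whose axes are the flange's). Camera axes: x right, y up, looking along -z (the intrinsics and any distortion apply to the point x, -y, -z); pixel columns grow to the right and rows downward; lengths in m; the calibration is good to about 2 mm. A picture is of the moment at which its call begins: read the wrist's pose just before it. camera_params takes no time and is no camera call.
- ticket.hand_in(): hands the job in, once; it reports no verdict.
The state is a dict: "time_s": time; "qpos": joint angles; "joint_vel": joint speeds; "tau": joint torques, N m; "ee_pos": TCP position; "eef_rot": TCP orientation; "force": force on the tool from outside, world axes, zero at the start; "moment": the same for the moment, N m; "grip_width": finger opening in m.
Only numpy, scipy, OpenCV 4.12 (cv2) and the standard library are available. Lean on these libraries where they do the work, as an engineer would, in place of code of your own. Each camera call takes 0.05 s, during which the arm holds its last target.

## Working session

There is one attempt and no reset: what is moved stays moved. The work goes in short steps, Python scripts to look and compute and a tool call to move; the robot and the scene stay as the last step left them, time stands still between calls to the robot, and variables do not carry over. Pictures are saved under pics/ and viewed, and the job is handed in when it is done.

Besides the shell and the picture viewer there is one more tool, called after "Call:" by a JSON object that holds its "op" and its "data". step_arm: Moves the arm, as the interface text tells. Its arguments: {"type":"object","properties":{"steps":{"type":"array"},"grip_force":{"type":"number"}},"required":["steps"]}

```bash
ls; mkdir -p pics
python3 - <<'E'
from station import ctrl, vision, ticket
import cv2
print(ctrl.get_obs())
for n in ["side","top","wrist"]:
    p=vision.camera_params(n); print(n,p)
for n in ["side","top"]:
    im,d=vision.camera(n); cv2.imwrite(f"pics/{n}0.png",im[:,:,::-1])
    import numpy as np; np.savez(f"{n}0.npz",im=im,d=d)
E
```

```text
pics
{'time_s': 0.0, 'qpos': array([-1.33958028e+00,  3.00492895e-01,  1.52163545e+00,  1.83588857e-05,
        1.32070392e+00, -6.66001411e-02]), 'joint_vel': array([ 0.00063976,  0.00052277,  0.00155564,  0.00032362, -0.00047494,
        0.00039234]), 'tau': array([-6.69790079e-04, -5.31799257e+01, -3.52739882e+01,  7.07957265e-02,
        2.43414275e-02, -1.22065353e-04]), 'ee_pos': array([ 0.16132407, -0.52550812,  0.20485138]), 'eef_rot': array([-3.14035697e+00, -1.00239958e-04,  2.97811576e-01]), 'force': array([-0.39358224,  0.28535489,  0.14430843]), 'moment': array([ 0.01509405, -0.02807195,  0.0127674 ]), 'grip_width': 0.09381650901518715}
side {'fov_y': 54.18925874859802, 'cx': 282.1767839545102, 'cy': 205.6255241098927, 'k1': -0.04404836149877424, 'origin': array([0.05573608, 1.20781776, 1.01533646]), 'attitude': array([ 0.9338333 ,  0.0184419 , -2.78818432])}
top {'fov_y': 54.42313515321606, 'cx': 277.3738137336323, 'cy': 210.2393495106765, 'k1': 0.039319698266407535, 'origin': array([0.29147537, 0.06157082, 1.3148493 ]), 'attitude': array([ 0.15713381, -0.00540427, -1.57220337])}
wrist {'fov_y': 64.07808609502587, 'cx': 279.96408883155493, 'cy': 205.27182452452675, 'k1': -0.0028728021094332253, 'mount': array([[-2.14251042e-04,  9.67572254e-01,  2.52594315e-01,
         7.19536131e-02],
       [ 9.99999908e-01,  3.01029935e-04, -3.04904689e-04,
        -2.22301592e-04],
       [-3.71055767e-04,  2.52594226e-01, -9.67572229e-01,
        -1.79145482e-01],
       [ 0.00000000e+00,  0.00000000e+00,  0.00000000e+00,
         1.00000000e+00]])}
```

View pics/top0.png

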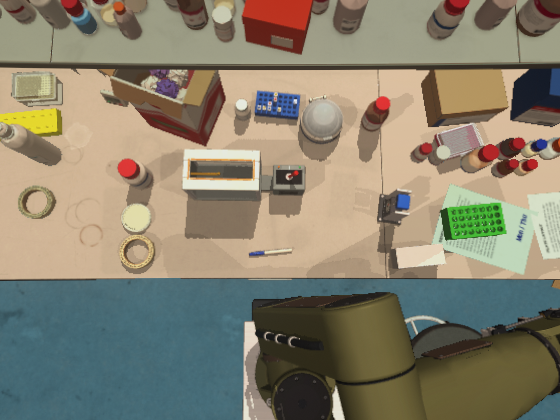

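View pics/side0.png

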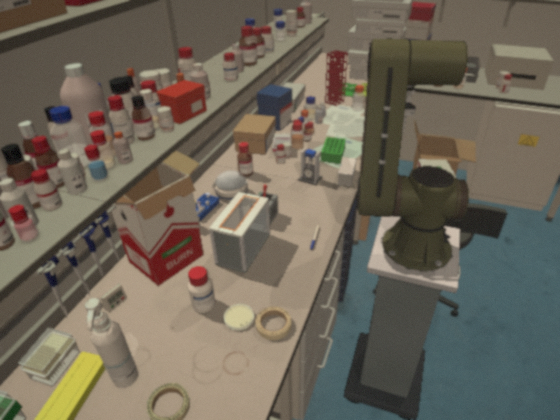

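```bash
cat > h.py <<'E'
import numpy as np, cv2
from scipy.spatial.transform import Rotation as R
from station import ctrl, vision, ticket
def cam(name,obs=None):
    p=vision.camera_params(name)
    f=210/np.tan(np.radians(p["fov_y"]/2))
    if "mount" in p:
        o=obs or ctrl.get_obs()
        T=np.eye(4);T[:3,:3]=R.from_euler('xyz',o["eef_rot"]).as_matrix();T[:3,3]=o["ee_pos"]
        M=T@p["mount"]; Rc=M[:3,:3];c=M[:3,3]
    else: Rc=R.from_euler('xyz',p["attitude"]).as_matrix();c=p["origin"]
    K=np.array([[f,0,p["cx"]],[0,f,p["cy"]],[0,0,1]])
    return dict(K=K,D=np.array([p["k1"],0,0,0,0.]),R=Rc,c=np.array(c))
FL=np.diag([1,-1,-1.])
def rays(C,uv):
    n=cv2.undistortPoints(np.asarray(uv,float).reshape(-1,1,2),C["K"],C["D"]).reshape(-1,2)
    return (C["R"]@FL@np.c_[n,np.ones(len(n))].T).T   # unit depth rays
def onplane(C,uv,z):
    d=rays(C,uv); return C["c"]+d*((z-C["c"][2])/d[:,2])[:,None]
def atdepth(C,uv,dep): return C["c"]+rays(C,uv)*np.asarray(dep).reshape(-1,1)
def proj(C,P):
    P=np.atleast_2d(P).astype(float); q=(FL@C["R"].T@(P-C["c"]).T).T
    return cv2.projectPoints(q,np.zeros(3),np.zeros(3),C["K"],C["D"])[0].reshape(-1,2)
def cloud(C,d):
    v,u=np.mgrid[0:d.shape[0],0:d.shape[1]]
    P=atdepth(C,np.c_[u.ravel(),v.ravel()],d.ravel()).reshape(d.shape+(3,)); P[d<=0]=np.nan; return P
def tri(C1,u1,C2,u2):
    a=rays(C1,[u1])[0];b=rays(C2,[u2])[0]
    A=np.c_[a,-b];s=np.linalg.lstsq(A,C2["c"]-C1["c"],rcond=None)[0]
    p,q=C1["c"]+s[0]*a,C2["c"]+s[1]*b
    return (p+q)/2,np.linalg.norm(p-q)
def snap(name,tag):
    o=ctrl.get_obs(); im,d=vision.camera(name); C=cam(name,o)
    cv2.imwrite(f"pics/{tag}.png",im[:,:,::-1]); np.savez(f"{tag}.npz",im=im,d=d,**C)
    return im,d,C
def load(tag):
    z=np.load(f"{tag}.npz"); return z["im"],z["d"],({k:z[k] for k in "KDRc"} if "K" in z else cam(tag.rstrip("0")))
def crop(im,x0,y0,x1,y1,k,fn):
    c=cv2.resize(im[y0:y1,x0:x1],None,fx=k,fy=k,interpolation=cv2.INTER_CUBIC); cv2.imwrite(f"pics/{fn}.png",c[:,:,::-1])
E
python3 - <<'E'
from h import *
for n in ["top","side"]:
    im,d,C=load(n+"0"); P=cloud(C,d)
    for u,v in ([(320,220),(200,260),(222,155),(400,203),(290,172)] if n=="top" else [(300,230),(200,260)]): print(n,u,v,P[v,u].round(3))
im,d,C=load("top0"); crop(im,170,135,440,275,2.9,"tc")
im,d,C=load("side0"); crop(im,190,130,370,300,3.5,"sc")
E
```

```text
top 320 220 [ 0.468 -0.084  0.   ]
top 200 260 [ 0.339  0.302 -0.003]
top 222 155 [0.634 0.215 0.171]
top 400 203 [ 0.498 -0.301  0.144]
top 290 172 [0.605 0.016 0.091]
side 300 230 [ 0.43   0.049 -0.003]
side 200 260 [ 0.714  0.324 -0.002]
```

View pics/tc.png

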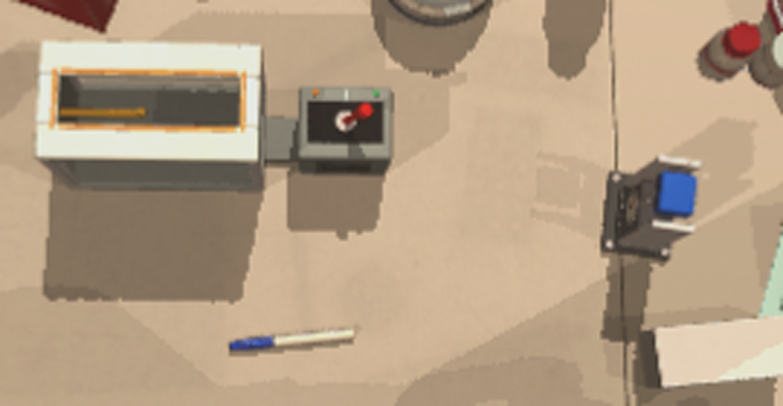

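View pics/sc.png

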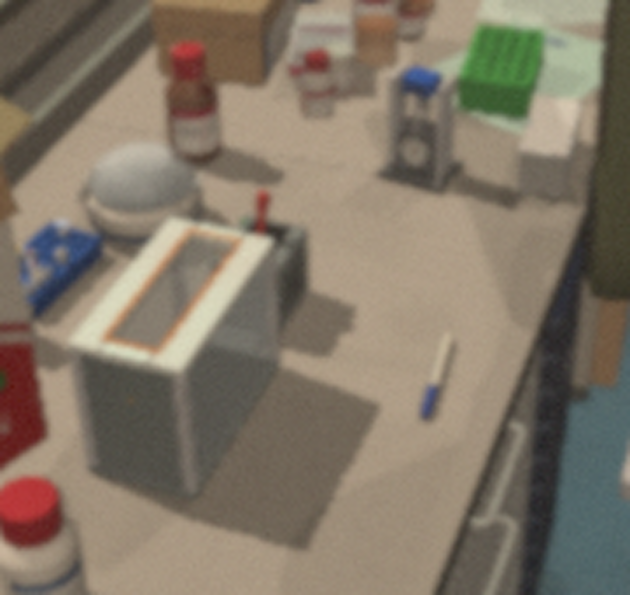

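Run:
```python
from h import *
im,d,C=load("top0"); P=cloud(C,d); hsv=cv2.cvtColor(im,cv2.COLOR_RGB2HSV)
def box(m,uv=True):
    pass
# frame
reg=np.zeros(d.shape,bool); reg[140:210,175:270]=1
m=reg&(abs(P[...,2]-.17)<.008)
Q=P[m]; r=cv2.minAreaRect((Q[:,:2]*1000).astype(np.float32)); print("frame depth rect",r, np.median(Q[:,2]))
# orange mask slot
mo=reg&cv2.inRange(hsv,(8,120,140),(22,255,255)).astype(bool)
v,u=np.nonzero(mo); 
Q=onplane(C,np.c_[u,v],.17); 
sel=(v>155); r=cv2.minAreaRect((Q[:,:2]*1000).astype(np.float32)); print("orange",r)
# white frame by colour
mw=reg&cv2.inRange(hsv,(0,0,190),(180,60,255)).astype(bool)
v,u=np.nonzero(mw);Q=onplane(C,np.c_[u,v],.17);r=cv2.minAreaRect((Q[:,:2]*1000).astype(np.float32)); print("white",r,cv2.boxPoints(r))
# blue grip
reg[:]=0;reg[180:230,380:420]=1
mb=reg&cv2.inRange(hsv,(100,120,60),(130,255,255)).astype(bool)
v,u=np.nonzero(mb);print(len(u),u.mean(),v.mean(),np.nanmedian(P[mb],0))
top=mb&(abs(P[...,2]-.144)<.006);Q=P[top];r=cv2.minAreaRect((Q[:,:2]*1000).astype(np.float32));print("grip",r,np.median(Q[:,2]),Q.mean(0))
# cheeks
mc=reg&(abs(P[...,2]-.142)<.006)&~mb;v,u=np.nonzero(mc);print("cheeks",P[mc].mean(0),len(u));
# red toggle
reg[:]=0;reg[150:200,270:310]=1
mr=reg&(cv2.inRange(hsv,(0,150,90),(6,255,255))|cv2.inRange(hsv,(172,150,90),(180,255,255))).astype(bool)
for v,u in zip(*np.nonzero(mr)):print(u,v,P[v,u].round(3),end=";")
reg=reg&(abs(P[...,2]-.09)<.006);Q=P[reg];r=cv2.minAreaRect((Q[:,:2]*1000).astype(np.float32));print("pod",r,Q[:,2].mean())
```

```text
frame depth rect ((592.2802734375, 217.3983154296875), (219.71343994140625, 121.34288787841797), 89.3631591796875) 0.1700463681106692
orange ((593.2732543945312, 218.08624267578125), (59.245670318603516, 191.76524353027344), 0.03256840258836746)
white ((593.62109375, 218.4840545654297), (118.48454284667969, 221.0143280029297), 0.01186344213783741) [[534.35596 328.97894]
 [534.40173 107.96462]
 [652.8862  107.98917]
 [652.84045 329.00348]]
164 402.8841463414634 201.2439024390244 [ 0.50363828 -0.31048651  0.14363131]
grip ((503.283935546875, -310.53253173828125), (33.16079330444336, 40.36423873901367), 79.4552230834961) 0.1436480832216872 [ 0.50298995 -0.3101028   0.14350985]
cheeks [ 0.5024088  -0.30766586  0.14037789] 106
295 170 [0.61  0.    0.093];296 170 [ 0.61  -0.003  0.094];294 171 [0.594 0.006 0.144];295 171 [0.594 0.003 0.142];296 171 [ 0.595 -0.     0.142];297 171 [ 0.594 -0.003  0.144];293 172 [0.592 0.009 0.139];294 172 [0.59  0.006 0.149];295 172 [0.59  0.003 0.147];296 172 [0.59  0.    0.146];297 172 [ 0.591 -0.003  0.146];298 172 [ 0.592 -0.006  0.141];292 173 [0.592 0.011 0.129];293 173 [0.587 0.009 0.146];294 173 [0.587 0.006 0.147];295 173 [0.588 0.003 0.145];296 173 [0.588 0.    0.145];297 173 [ 0.589 -0.003  0.142];298 173 [ 0.587 -0.006  0.147];291 174 [0.592 0.014 0.115];292 174 [0.588 0.011 0.131];293 174 [0.585 0.009 0.144];294 174 [0.585 0.006 0.143];295 174 [0.584 0.003 0.147];296 174 [0.584 0.    0.148];297 174 [ 0.585 -0.003  0.144];290 175 [0.59  0.017 0.113];291 175 [0.588 0.014 0.12 ];292 175 [0.586 0.011 0.127];293 175 [0.584 0.008 0.135];294 175 [0.583 0.006 0.14 ];295 175 [0.582 0.003 0.145];296 175 [0.582 0.    0.144];289 176 [0.589 0.019 0.101];290 176 [0.587 0.016 0.11 ];pod ((588.7765502929688, 20.277437210083008), (96.10211944580078, 79.59811401367188), 89.48905181884766) 0.09047163493554208
```

```bash
cat >> h.py <<'E'
def plan(pos,yaw=None,n=None,vmax=.035,last=0):
    """print rows (tool axes) from present pose to target pos, tool down with yaw"""
    o=ctrl.get_obs(); p=np.array(o["ee_pos"]); Rm=R.from_euler('xyz',o["eef_rot"])
    if yaw is None: yaw=o["eef_rot"][2]
    Rt=R.from_euler('xyz',[np.pi,0,yaw]); rv=(Rm.inv()*Rt).as_rotvec(degrees=True)
    D=np.array(pos)-p
    n=n or int(max(np.ceil(np.linalg.norm(D)/vmax),np.ceil(np.linalg.norm(rv)/7),1))
    print("t",round(o["time_s"],2),"pos",p.round(4),"rot",o["eef_rot"].round(3),"F",o["force"].round(1),"w",round(o["grip_width"],4),"n",n,"turn/row",(rv/n).round(2))
    for i in range(n):
        s=(Rm*R.from_rotvec(rv*i/n,degrees=True)).inv().apply(D/n); print(i,s.round(4))
E
python3 - <<'E'
from h import *
plan([.589,.018,.215],-.01)
E
```

```text
t 0.1 pos [ 0.1613 -0.5256  0.205 ] rot [-3.141 -0.     0.298] F [-0.7  0.3 -0.9] w 0.0943 n 20 turn/row [-0.    0.    0.88]
0 [ 0.0284 -0.0197 -0.0005]
1 [ 0.0281 -0.0201 -0.0005]
2 [ 0.0278 -0.0206 -0.0005]
3 [ 0.0275 -0.021  -0.0005]
4 [ 0.0272 -0.0214 -0.0005]
5 [ 0.0268 -0.0218 -0.0005]
6 [ 0.0265 -0.0222 -0.0005]
7 [ 0.0261 -0.0226 -0.0005]
8 [ 0.0258 -0.023  -0.0005]
9 [ 0.0254 -0.0234 -0.0005]
10 [ 0.0251 -0.0238 -0.0005]
11 [ 0.0247 -0.0242 -0.0005]
12 [ 0.0243 -0.0246 -0.0005]
13 [ 0.0239 -0.025  -0.0005]
14 [ 0.0235 -0.0253 -0.0005]
15 [ 0.0232 -0.0257 -0.0005]
16 [ 0.0228 -0.026  -0.0005]
17 [ 0.0224 -0.0264 -0.0005]
18 [ 0.0219 -0.0267 -0.0005]
19 [ 0.0215 -0.0271 -0.0005]
```

Call:
{"op": "step_arm", "data": {"steps": [{"x":0.028,"y":-0.02,"z":-0.002,"az":0.9},{"x":0.028,"y":-0.02,"z":-0.002,"az":0.9},{"x":0.028,"y":-0.0205,"z":-0.002,"az":0.9},{"x":0.0275,"y":-0.021,"z":0,"az":0.9},{"x":0.027,"y":-0.0215,"z":0,"az":0.9}]}}

```text
validation failed for argument at $.st...
```

Call:
{"op": "step_arm", "data": {"steps": [{"x":0.0265,"y":-0.022,"az":0.9},{"x":0.0265,"y":-0.022,"az":0.9},{"x":0.026,"y":-0.0225,"az":0.9},{"x":0.026,"y":-0.023,"az":0.9},{"x":0.0255,"y":-0.0235,"az":0.9}]}}

```text
validation failed for argument at $.st...
```

Call:
{"op": "step_arm", "data": {"steps": [{"x":0.025,"y":-0.024,"az":0.9},{"x":0.025,"y":-0.024,"az":0.9},{"x":0.0245,"y":-0.0245,"az":0.9},{"x":0.024,"y":-0.025,"az":0.9},{"x":0.0235,"y":-0.0255,"az":0.9}]}}

```text
validation failed for argument at $.st...
```

Call:
{"op": "step_arm", "data": {"steps": [{"x":0.028,"y":-0.02,"z":-0.002,"ax":0.0,"ay":0.0,"az":0.9,"claw":0.094}]}}

```text
time_s: 0.18
ee_pos: [0.1802, -0.5, 0.2059]
eef_rot: [-3.14, 0.001, 0.279]
force: [0.5, 0.9, -0.5]
grip_width: 0.0945
```

Call:
{"op": "step_arm", "data": {"steps": [{"x":0.03,"y":-0.022,"z":-0.002,"ax":0,"ay":0,"az":0.9,"claw":0.094},{"x":0.03,"y":-0.022,"z":-0.002,"ax":0,"ay":0,"az":0.9,"claw":0.094},{"x":0.03,"y":-0.023,"z":0,"ax":0,"ay":0,"az":0.9,"claw":0.094},{"x":0.029,"y":-0.023,"z":0,"ax":0,"ay":0,"az":0.9,"claw":0.094},{"x":0.029,"y":-0.024,"z":0,"ax":0,"ay":0,"az":0.9,"claw":0.094}]}}

```text
time_s: 0.6
ee_pos: [0.2979, -0.3476, 0.2084]
eef_rot: [-3.136, 0.002, 0.191]
force: [0.6, -0.2, 0.7]
grip_width: 0.0942
```

Call:
{"op": "step_arm", "data": {"steps": [{"x":0.029,"y":-0.024,"z":0,"ax":0,"ay":0,"az":0.9,"claw":0.094},{"x":0.028,"y":-0.025,"z":0,"ax":0,"ay":0,"az":0.9,"claw":0.094},{"x":0.028,"y":-0.025,"z":0,"ax":0,"ay":0,"az":0.9,"claw":0.094},{"x":0.028,"y":-0.026,"z":0,"ax":0,"ay":0,"az":0.9,"claw":0.094},{"x":0.027,"y":-0.026,"z":0,"ax":0,"ay":0,"az":0.9,"claw":0.094}]}}

```text
time_s: 1.02
ee_pos: [0.4199, -0.1923, 0.2085]
eef_rot: [-3.136, 0.003, 0.107]
force: [-0.4, -0.4, -0.4]
grip_width: 0.0937
```

Run:
```python
from h import *
plan([.589,.018,.215],-.01)
```

```text
t 1.02 pos [ 0.4199 -0.1923  0.2085] rot [-3.136e+00  3.000e-03  1.070e-01] F [-0.4 -0.4 -0.4] w 0.0937 n 8 turn/row [-0.04  0.02  0.84]
0 [ 0.0238 -0.0239 -0.0007]
1 [ 0.0235 -0.0242 -0.0007]
2 [ 0.0231 -0.0246 -0.0007]
3 [ 0.0228 -0.0249 -0.0008]
4 [ 0.0224 -0.0252 -0.0008]
5 [ 0.022  -0.0256 -0.0008]
6 [ 0.0216 -0.0259 -0.0008]
7 [ 0.0213 -0.0262 -0.0008]
```

Call:
{"op": "step_arm", "data": {"steps": [{"x":0.024,"y":-0.025,"z":-0.001,"ax":0,"ay":0,"az":0.9,"claw":0.094},{"x":0.024,"y":-0.025,"z":-0.001,"ax":0,"ay":0,"az":0.9,"claw":0.094},{"x":0.024,"y":-0.025,"z":-0.001,"ax":0,"ay":0,"az":0.9,"claw":0.094},{"x":0.024,"y":-0.026,"z":-0.001,"ax":0,"ay":0,"az":0.9,"claw":0.08},{"x":0.023,"y":-0.026,"z":-0.001,"ax":-0.3,"ay":0.2,"az":0.9,"claw":0.08}]}}

```text
time_s: 1.43
ee_pos: [0.5329, -0.0474, 0.2132]
eef_rot: [-3.141, 0.001, 0.025]
force: [-0.2, -1.3, 0.4]
grip_width: 0.0839
```

Call:
{"op": "step_arm", "data": {"steps": [{"x":0.022,"y":-0.026,"z":-0.001,"ax":0,"ay":0,"az":0.9,"claw":0.08},{"x":0.02,"y":-0.026,"z":-0.001,"ax":0,"ay":0,"az":0.9,"claw":0.08},{"x":0.01,"y":-0.015,"z":0,"ax":0,"ay":0,"az":0,"claw":0.08},{"x":0,"y":0,"z":0,"ax":0,"ay":0,"az":0,"claw":0.08}]}}

```text
time_s: 1.77
ee_pos: [0.5879, 0.0295, 0.2133]
eef_rot: [-3.14, 0.003, -0.004]
force: [-1.7, 0.3, 0.1]
grip_width: 0.0806
```

Run:
```python
from h import *
snap("wrist","w1")
plan([.589,.018,.215],-.01)
```

```text
t 1.82 pos [0.5872 0.0284 0.2132] rot [-3.14   0.004 -0.004] F [0.1 0.5 0.4] w 0.0797 n 1 turn/row [-0.06  0.22  0.34]
0 [ 0.0019  0.0104 -0.0019]
```

View pics/w1.png

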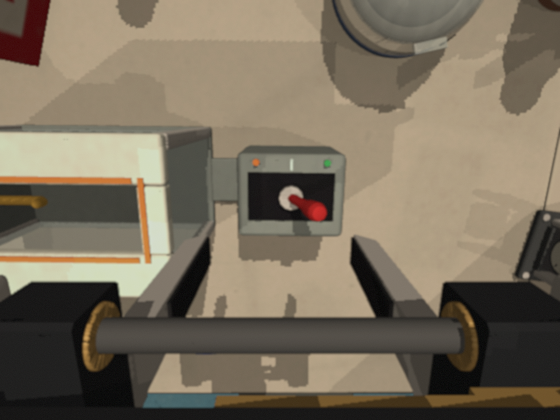

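Run:
```python
from h import *
im,d,C=load("w1"); P=cloud(C,d)
for u,v in [(290,150),(260,228),(325,226),(318,212),(290,197),(243,190),(150,190),(176,190)]: print(u,v,P[v,u].round(4))
# pod top
reg=np.zeros(d.shape,bool);reg[140:240,215:350]=1
m=reg&(abs(P[...,2]-.09)<.004);Q=P[m];r=cv2.minAreaRect((Q[:,:2]*1000).astype(np.float32));print("pod",r,Q[:,2].mean())
print("pivot ring", onplane(C,[(290,198)],.092))
reg[:]=0;reg[120:275,0:170]=1
hsv=cv2.cvtColor(im,cv2.COLOR_RGB2HSV)
mo=reg&cv2.inRange(hsv,(8,120,120),(22,255,255)).astype(bool)&(P[...,2]>.16)
# long edges line fits
v,u=np.nonzero(mo);Q=onplane(C,np.c_[u,v],.17)
for nm,s in (("far",(v<190)&(u<138)),("near",(v>250)&(u<140)),("end",(u>136)&(u<155)&(v>190)&(v<250))):
    q=Q[s][:,:2]; l=cv2.fitLine(q.astype(np.float32),cv2.DIST_HUBER,0,.01,.01).ravel(); print(nm,len(q),l.round(4))
```

```text
290 150 [0.6284 0.0194 0.0584]
260 228 [0.5584 0.0485 0.0905]
325 226 [ 0.5599 -0.0131  0.0895]
318 212 [5.898e-01 4.000e-04 1.458e-01]
290 197 [0.5911 0.0205 0.1014]
243 190 [0.5954 0.0633 0.0912]
150 190 [0.6126 0.1175 0.1696]
176 190 [0.6043 0.1119 0.1315]
pod ((588.8350219726562, 20.24302864074707), (99.28482055664062, 79.7196273803711), 89.14523315429688) 0.09043243337906769
pivot ring [[0.58788208 0.02022249 0.092     ]]
far 799 [0.0159 0.9999 0.6198 0.1735]
near 679 [0.0151 0.9999 0.5621 0.1809]
end 317 [ 0.9999 -0.0148  0.5917  0.1241]
```

Run:
```python
from h import *
plan([.589,.0202,.118],-.0155)
```

```text
t 1.82 pos [0.5872 0.0284 0.2132] rot [-3.14   0.004 -0.004] F [0.1 0.5 0.4] w 0.0797 n 3 turn/row [-0.02  0.07  0.22]
0 [0.0007 0.0028 0.0317]
1 [0.0007 0.0028 0.0317]
2 [0.0007 0.0027 0.0317]
```

Call:
{"op": "step_arm", "data": {"steps": [{"x":0.002,"y":0.008,"z":0.01,"ax":0,"ay":0.2,"az":0.6,"claw":0.08},{"x":0,"y":0,"z":0.032,"ax":0,"ay":0,"az":0,"claw":0.08},{"x":0,"y":0,"z":0.032,"ax":0,"ay":0,"az":0,"claw":0.08},{"x":0,"y":0,"z":0.02,"ax":0,"ay":0,"az":0,"claw":0.08}]}}

```text
time_s: 2.15
ee_pos: [0.5896, 0.0152, 0.1189]
eef_rot: [-3.141, -0.008, -0.019]
force: [-0.1, -0.6, -0.3]
grip_width: 0.0798
```

Run:
```python
from h import *
plan([.589,.0202,.118],-.0155)
```

```text
t 2.15 pos [0.5896 0.0152 0.1189] rot [-3.141 -0.008 -0.019] F [-0.1 -0.6 -0.3] w 0.0798 n 1 turn/row [-0.01 -0.49 -0.18]
0 [-0.0007 -0.005   0.0009]
```

Call:
{"op": "step_arm", "data": {"steps": [{"x":-0.0005,"y":-0.005,"z":0.001,"ax":0,"ay":-0.4,"az":0,"claw":0.06},{"x":0,"y":0,"z":0,"ax":0,"ay":0,"az":0,"claw":0.04}], "grip_force": 5}}

```text
time_s: 2.32
ee_pos: [0.586, 0.0172, 0.113]
eef_rot: [3.142, 0.007, -0.023]
force: [0.1, -0.1, 0.4]
grip_width: 0.0699
```

Run:
```python
from h import *
plan([.589,.0202,.118],-.0155)
```

```text
t 2.32 pos [0.586  0.0172 0.113 ] rot [ 3.142  0.007 -0.023] F [ 0.1 -0.1  0.4] w 0.0699 n 1 turn/row [ 0.    0.39 -0.42]
0 [ 0.0029 -0.003  -0.0051]
```

Call:
{"op": "step_arm", "data": {"steps": [{"x":0.002,"y":-0.003,"z":-0.003,"ax":0,"ay":0.3,"az":-0.3,"claw":0.06},{"x":0,"y":0,"z":0,"ax":0,"ay":0,"az":0,"claw":0.05}]}}

```text
time_s: 2.48
ee_pos: [0.5883, 0.0189, 0.1177]
eef_rot: [3.141, 0.0, -0.019]
force: [0.3, -0.2, -0.2]
grip_width: 0.057
```

Run:
```python
from h import *
plan([.589,.0202,.118],-.0155)
```

```text
t 2.48 pos [0.5883 0.0189 0.1177] rot [ 3.141  0.    -0.019] F [ 0.3 -0.2 -0.2] w 0.057 n 1 turn/row [ 0.01  0.01 -0.2 ]
0 [ 0.0007 -0.0013 -0.0003]
```

Call:
{"op": "step_arm", "data": {"steps": [{"x":0.0005,"y":-0.0015,"z":0,"ax":0,"ay":0,"az":0,"claw":0.03},{"x":0,"y":0,"z":0,"ax":0,"ay":0,"az":0,"claw":0.015},{"x":0,"y":0,"z":0,"ax":0,"ay":0,"az":0,"claw":0.01},{"x":0,"y":0,"z":0,"ax":0,"ay":0,"az":0,"claw":0.01},{"x":0,"y":0,"z":0,"ax":0,"ay":0,"az":0,"claw":0.01}]}}

```text
time_s: 2.9
ee_pos: [0.5905, 0.0194, 0.1226]
eef_rot: [3.14, -0.007, -0.019]
force: [-0.3, -1.9, 1.7]
grip_width: 0.0233
```

Run:
```python
from h import *
plan([.589,.0202,.118],-.0155)
```

```text
t 2.9 pos [0.5905 0.0194 0.1226] rot [ 3.14  -0.007 -0.019] F [-0.3 -1.9  1.7] w 0.0233 n 1 turn/row [ 0.09 -0.4  -0.21]
0 [-0.0016 -0.0007  0.0046]
```

Call:
{"op": "step_arm", "data": {"steps": [{"x":-0.001,"y":-0.0005,"z":0.004,"ax":0,"ay":-0.3,"az":0,"claw":0.01},{"x":0,"y":-0.0005,"z":0,"ax":0,"ay":0,"az":0,"claw":0.01},{"x":0,"y":0,"z":0,"ax":0,"ay":0,"az":0,"claw":0.01}]}}

```text
time_s: 3.15
ee_pos: [0.5899, 0.0205, 0.1186]
eef_rot: [3.14, -0.003, -0.019]
force: [-0.1, -0.9, 4.8]
grip_width: 0.0149
```

Run:
```python
from h import *
plan([.589,.0202,.118],-.0155)
```

```text
t 3.15 pos [0.5899 0.0205 0.1186] rot [ 3.14e+00 -3.00e-03 -1.90e-02] F [-0.1 -0.9  4.8] w 0.0149 n 1 turn/row [ 0.09 -0.15 -0.21]
0 [-0.0009  0.0003  0.0006]
```

Call:
{"op": "step_arm", "data": {"steps": [{"x":0,"y":0,"z":0,"ax":0,"ay":0,"az":0,"claw":0.06},{"x":0,"y":0,"z":0,"ax":0,"ay":0,"az":0,"claw":0.06},{"x":0,"y":0,"z":0,"ax":0,"ay":0,"az":0,"claw":0.07},{"x":0,"y":0,"z":-0.02,"ax":0,"ay":0,"az":0,"claw":0.08},{"x":0,"y":0,"z":-0.035,"ax":0,"ay":0,"az":0,"claw":0.08}]}}

```text
time_s: 3.57
ee_pos: [0.5867, 0.0215, 0.1674]
eef_rot: [3.141, 0.01, -0.019]
force: [0.5, -0.5, -0.1]
grip_width: 0.0449
```

Call:
{"op": "step_arm", "data": {"steps": [{"x":0,"y":0,"z":-0.04,"ax":0,"ay":0,"az":0,"claw":0.08},{"x":0,"y":0,"z":-0.02,"ax":0,"ay":0,"az":0,"claw":0.08},{"x":0,"y":0,"z":0,"ax":0,"ay":0,"az":0,"claw":0.08}]}}

```text
time_s: 3.82
ee_pos: [0.5881, 0.0219, 0.2352]
eef_rot: [-3.141, 0.005, -0.018]
force: [-0.3, 0.5, -0.3]
grip_width: 0.0647
```

Run:
```python
from h import *
im,d,C=snap("wrist","w2")
P=cloud(C,d)
hsv=cv2.cvtColor(im,cv2.COLOR_RGB2HSV)
mr=(cv2.inRange(hsv,(0,150,60),(6,255,255))|cv2.inRange(hsv,(172,150,60),(180,255,255))).astype(bool)
mr[:,:200]=0;mr[:,400:]=0;mr[:100]=0
Q=P[mr];Q=Q[Q[:,2]>.13];print(len(Q),Q.mean(0),np.median(Q,0))
plan([.503,-.31,.23],-.19)
```

```text
275 [0.59032478 0.02061336 0.14742856] [0.59052253 0.02070098 0.14850939]
t 3.87 pos [0.5878 0.0219 0.2335] rot [-3.141  0.006 -0.018] F [0.7 0.1 0. ] w 0.0684 n 10 turn/row [0.   0.03 0.98]
0 [-0.0079  0.0333  0.0004]
1 [-0.0073  0.0335  0.0004]
2 [-0.0067  0.0336  0.0004]
3 [-0.0061  0.0337  0.0004]
4 [-0.0056  0.0338  0.0004]
5 [-0.005   0.0339  0.0004]
6 [-0.0044  0.034   0.0004]
7 [-0.0038  0.034   0.0004]
8 [-0.0032  0.0341  0.0004]
9 [-0.0026  0.0342  0.0004]
```

View pics/w2.png

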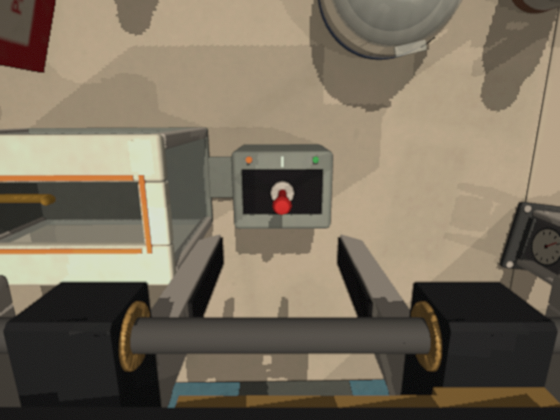

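The toggle now stands upright: its red tip at (283,205) lines up with the ring at (283,192). Next, the gauge.

Call:
{"op": "step_arm", "data": {"steps": [{"x":-0.008,"y":0.036,"z":0,"ax":0,"ay":0,"az":1.0,"claw":0.08},{"x":-0.007,"y":0.038,"z":0,"ax":0,"ay":0,"az":1.0,"claw":0.08},{"x":-0.007,"y":0.036,"z":0,"ax":0,"ay":0,"az":1.0,"claw":0.08},{"x":-0.006,"y":0.036,"z":0,"ax":0,"ay":0,"az":1.0,"claw":0.08},{"x":-0.006,"y":0.036,"z":0,"ax":0,"ay":0,"az":1.0,"claw":0.08}]}}

```text
time_s: 4.28
ee_pos: [0.5422, -0.1573, 0.2257]
eef_rot: [-3.139, 0.014, -0.098]
force: [1.1, -0.7, -1.2]
grip_width: 0.0798
```

Call:
{"op": "step_arm", "data": {"steps": [{"x":-0.005,"y":0.036,"z":0,"ax":0,"ay":0,"az":1.0,"claw":0.08},{"x":-0.005,"y":0.036,"z":0,"ax":0,"ay":0,"az":1.0,"claw":0.08},{"x":-0.004,"y":0.034,"z":0,"ax":0,"ay":0,"az":1.0,"claw":0.08},{"x":-0.003,"y":0.02,"z":0,"ax":0,"ay":0,"az":1.0,"claw":0.08},{"x":0,"y":0,"z":0,"ax":0,"ay":0,"az":0,"claw":0.08}]}}

```text
time_s: 4.7
ee_pos: [0.5031, -0.2902, 0.2158]
eef_rot: [-3.136, 0.026, -0.177]
force: [-0.5, -0.2, -0.2]
grip_width: 0.0801
```

Run:
```python
from h import *
im,d,C=snap("wrist","w3")
P=cloud(C,d)
hsv=cv2.cvtColor(im,cv2.COLOR_RGB2HSV)
mb=cv2.inRange(hsv,(100,120,40),(130,255,255)).astype(bool)
top=mb&(abs(P[...,2]-.144)<.004);Q=P[top];r=cv2.minAreaRect((Q[:,:2]*1000).astype(np.float32));print("grip",r,np.median(Q[:,2]),Q.mean(0))
plan([.503,-.31,.23],-.19)
```

```text
grip ((503.6568298339844, -311.74261474609375), (34.270591735839844, 40.91763687133789), 81.68025970458984) 0.14379792560131277 [ 0.50454551 -0.31187699  0.14368826]
t 4.75 pos [ 0.5035 -0.2887  0.2155] rot [-3.136  0.026 -0.176] F [-0.   0.6 -1.2] w 0.0799 n 1 turn/row [-0.33  1.5   0.81]
0 [ 0.0029  0.021  -0.0147]
```

View pics/w3.png

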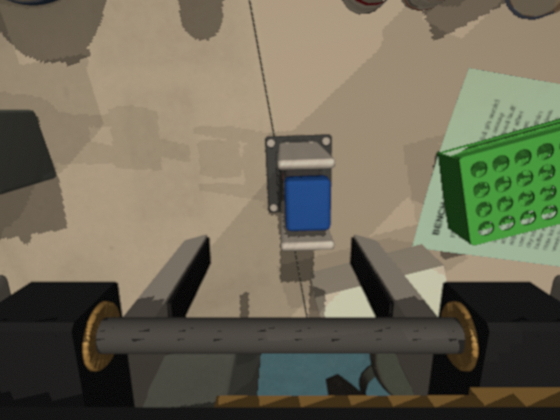

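Run:
```python
from h import *
im,d,C=load("w3")
hsv=cv2.cvtColor(im,cv2.COLOR_RGB2HSV)
mb=cv2.inRange(hsv,(100,120,40),(130,255,255)); mb[:160]=0;mb[240:]=0;mb[:,:270]=0;mb[:,345:]=0
rows=[(v,np.nonzero(mb[v])[0]) for v in range(182,226)]
L=[(r.min(),v) for v,r in rows];Rr=[(r.max(),v) for v,r in rows]
for nm,e in (("L",L),("R",Rr)):
    q=onplane(C,e,.144)[:,:2].astype(np.float32); l=cv2.fitLine(q,cv2.DIST_HUBER,0,.01,.01).ravel(); print(nm,l.round(4),np.arctan(l[1]/l[0]))
cols=[(u,np.nonzero(mb[:,u])[0]) for u in range(290,326)]
for nm,e in (("top",[(u,c.min()) for u,c in cols]),("bot",[(u,c.max()) for u,c in cols])):
    q=onplane(C,e,.144)[:,:2].astype(np.float32); l=cv2.fitLine(q,cv2.DIST_HUBER,0,.01,.01).ravel(); print(nm,l.round(4),np.arctan(-l[0]/l[1]))
```

```text
L [ 0.9901 -0.14    0.5077 -0.2954] -0.14048874
R [ 0.9906 -0.1367  0.5027 -0.3285] -0.13709879
top [ 0.1641  0.9864  0.5265 -0.317 ] -0.1648266
bot [ 0.1332  0.9911  0.4843 -0.3096] -0.13358147
```

Run:
```python
from h import *
plan([.504,-.3118,.18],-.145,n=2)
```

```text
t 4.75 pos [ 0.5035 -0.2887  0.2155] rot [-3.136  0.026 -0.176] F [-0.   0.6 -1.2] w 0.0799 n 2 turn/row [-0.18  0.75 -0.89]
0 [0.0027 0.0114 0.0176]
1 [0.0023 0.0114 0.0177]
```

Call:
{"op": "step_arm", "data": {"steps": [{"x":0.002,"y":0.012,"z":0.003,"ax":-0.2,"ay":0.8,"az":-0.9,"claw":0.08},{"x":0.002,"y":0.011,"z":0.01,"ax":-0.2,"ay":0.7,"az":-0.9,"claw":0.08},{"x":0,"y":0,"z":0.01,"ax":0,"ay":0,"az":0,"claw":0.08},{"x":0,"y":0,"z":0,"ax":0,"ay":0,"az":0,"claw":0.08}]}}

```text
time_s: 5.08
ee_pos: [0.504, -0.3081, 0.1873]
eef_rot: [-3.139, 0.003, -0.14]
force: [-0.6, 0.1, -0.3]
grip_width: 0.0803
```

Run:
```python
from h import *
plan([.504,-.3118,.116],-.145,n=3)
```

```text
t 5.08 pos [ 0.504  -0.3081  0.1873] rot [-3.139e+00  3.000e-03 -1.400e-01] F [-0.6  0.1 -0.3] w 0.0803 n 3 turn/row [-0.05  0.06  0.1 ]
0 [0.0002 0.0013 0.0238]
1 [0.0002 0.0013 0.0238]
2 [0.0002 0.0012 0.0238]
```

Call:
{"op": "step_arm", "data": {"steps": [{"x":0,"y":0.004,"z":0.015,"ax":-0.1,"ay":0.2,"az":0.3,"claw":0.08},{"x":0,"y":0,"z":0.025,"ax":0,"ay":0,"az":0,"claw":0.08},{"x":0,"y":0,"z":0.018,"ax":0,"ay":0,"az":0,"claw":0.08},{"x":0,"y":0,"z":0.005,"ax":0,"ay":0,"az":0,"claw":0.08}]}}

```text
time_s: 5.42
ee_pos: [0.5053, -0.3067, 0.1224]
eef_rot: [-3.14, -0.0, -0.142]
force: [-0.2, 0.7, 1.2]
grip_width: 0.0801
```

Run:
```python
from h import *
plan([.504,-.3118,.116],-.145,n=1)
```

```text
t 5.42 pos [ 0.5053 -0.3067  0.1224] rot [-3.14  -0.    -0.142] F [-0.2  0.7  1.2] w 0.0801 n 1 turn/row [-0.08 -0.    0.17]
0 [-0.0006  0.0053  0.0063]
```

Call:
{"op": "step_arm", "data": {"steps": [{"x":0,"y":0.006,"z":0.005,"ax":0,"ay":0,"az":0,"claw":0.08},{"x":0,"y":0.001,"z":0,"ax":0,"ay":0,"az":0,"claw":0.07}]}}

```text
time_s: 5.58
ee_pos: [0.5046, -0.3117, 0.1163]
eef_rot: [-3.139, 0.002, -0.14]
force: [-0.1, -0.9, -0.9]
grip_width: 0.0763
```

Run:
```python
from h import *
plan([.504,-.3118,.116],-.145,n=1)
```

```text
t 5.58 pos [ 0.5046 -0.3117  0.1163] rot [-3.139e+00  2.000e-03 -1.400e-01] F [-0.1 -0.9 -0.9] w 0.0763 n 1 turn/row [-0.16  0.14  0.29]
0 [-0.0006  0.0002  0.0003]
```

Close with slight corrections; watch the forces.

Call:
{"op": "step_arm", "data": {"steps": [{"x":0,"y":0,"z":0,"ax":0,"ay":0,"az":0,"claw":0.05},{"x":0,"y":0,"z":0,"ax":0,"ay":0,"az":0,"claw":0.04},{"x":0,"y":0,"z":0,"ax":0,"ay":0,"az":0,"claw":0.03},{"x":0,"y":0,"z":0,"ax":0,"ay":0,"az":0,"claw":0.025}], "grip_force": 20}}

```text
time_s: 5.92
ee_pos: [0.5059, -0.312, 0.1193]
eef_rot: [-3.14, -0.001, -0.14]
force: [-0.6, -0.3, -0.5]
grip_width: 0.0503
```

Call:
{"op": "step_arm", "data": {"steps": [{"x":0,"y":0,"z":0,"ax":0,"ay":0,"az":0,"claw":0.02},{"x":0,"y":0,"z":0,"ax":0,"ay":0,"az":0,"claw":0.02}]}}

```text
time_s: 6.08
ee_pos: [0.5062, -0.3123, 0.1204]
eef_rot: [-3.141, -0.002, -0.14]
force: [-0.4, 0.5, 0.3]
grip_width: 0.0368
```

Run:
```python
from h import *
plan([.504,-.3118,.116],-.145,n=1)
```

```text
t 6.08 pos [ 0.5062 -0.3123  0.1204] rot [-3.141e+00 -2.000e-03 -1.400e-01] F [-0.4  0.5  0.3] w 0.0368 n 1 turn/row [-0.03 -0.13  0.29]
0 [-0.0022 -0.0002  0.0044]
```

Call:
{"op": "step_arm", "data": {"steps": [{"x":0,"y":0,"z":0.003,"ax":0,"ay":0,"az":0,"claw":0.02},{"x":0,"y":0,"z":0,"ax":0,"ay":0,"az":0,"claw":0.02},{"x":0,"y":0,"z":0,"ax":0,"ay":0,"az":0,"claw":0.02}], "grip_force": 25}}

```text
time_s: 6.33
ee_pos: [0.5076, -0.3131, 0.1215]
eef_rot: [3.14, -0.008, -0.14]
force: [0.3, -0.1, -2.9]
grip_width: 0.0357
```

Call:
{"op": "step_arm", "data": {"steps": [{"x":0,"y":0,"z":-0.01,"ax":0,"ay":0,"az":0,"claw":0.02},{"x":0,"y":0,"z":-0.015,"ax":0,"ay":0,"az":0,"claw":0.02}]}}

```text
time_s: 6.5
ee_pos: [0.5061, -0.3121, 0.1444]
eef_rot: [-3.141, -0.003, -0.14]
force: [-0.1, -0.1, -2.3]
grip_width: 0.0355
```

Run:
```python
from h import *
plan([.5055,-.312,.28],-.14)
```

```text
t 6.5 pos [ 0.5061 -0.3121  0.1444] rot [-3.141e+00 -3.000e-03 -1.400e-01] F [-0.1 -0.1 -2.3] w 0.0355 n 4 turn/row [-0.01 -0.04 -0.  ]
0 [-0.0001 -0.     -0.0339]
1 [-0.0001 -0.     -0.0339]
2 [-0.0001 -0.     -0.0339]
3 [-0.0001 -0.     -0.0339]
```

Call:
{"op": "step_arm", "data": {"steps": [{"x":0,"y":0,"z":-0.025,"ax":0,"ay":0,"az":0,"claw":0.02},{"x":0,"y":0,"z":-0.03,"ax":0,"ay":0,"az":0,"claw":0.02},{"x":0,"y":0,"z":-0.032,"ax":0,"ay":0,"az":0,"claw":0.02},{"x":0,"y":0,"z":-0.034,"ax":0,"ay":0,"az":0,"claw":0.02},{"x":0,"y":0,"z":-0.03,"ax":0,"ay":0,"az":0,"claw":0.02}]}}

```text
time_s: 6.92
ee_pos: [0.5035, -0.3107, 0.2983]
eef_rot: [-3.135, 0.008, -0.14]
force: [-0.5, -1.0, -1.9]
grip_width: 0.036
```

Run:
```python
from h import *
plan([.46,-.08,.28],1.571)
```

```text
t 6.92 pos [ 0.5035 -0.3107  0.2983] rot [-3.135  0.008 -0.14 ] F [-0.5 -1.  -1.9] w 0.036 n 15 turn/row [-0.04  0.   -6.54]
0 [-0.005  -0.0148  0.0014]
1 [-0.0033 -0.0153  0.0013]
2 [-0.0015 -0.0156  0.0013]
3 [ 0.0003 -0.0156  0.0013]
4 [ 0.002  -0.0155  0.0013]
5 [ 0.0038 -0.0152  0.0013]
6 [ 0.0055 -0.0147  0.0013]
7 [ 0.0071 -0.0139  0.0013]
8 [ 0.0087 -0.013   0.0013]
9 [ 0.0101 -0.012   0.0013]
10 [ 0.0114 -0.0107  0.0012]
11 [ 0.0125 -0.0094  0.0012]
12 [ 0.0135 -0.0079  0.0012]
13 [ 0.0143 -0.0063  0.0012]
14 [ 0.015  -0.0046  0.0012]
```

Call:
{"op": "step_arm", "data": {"steps": [{"x":-0.005,"y":-0.016,"z":0,"ax":0,"ay":0,"az":-6.8,"claw":0.02},{"x":-0.003,"y":-0.016,"z":0,"ax":0,"ay":0,"az":-6.8,"claw":0.02},{"x":-0.0015,"y":-0.016,"z":0,"ax":0,"ay":0,"az":-6.8,"claw":0.02},{"x":0.0005,"y":-0.016,"z":0,"ax":0,"ay":0,"az":-6.8,"claw":0.02},{"x":0.002,"y":-0.016,"z":0,"ax":0,"ay":0,"az":-6.8,"claw":0.02}]}}

```text
time_s: 7.33
ee_pos: [0.4881, -0.2309, 0.3086]
eef_rot: [3.141, -0.002, 0.47]
force: [0.3, -1.0, -2.7]
grip_width: 0.0357
```

Call:
{"op": "step_arm", "data": {"steps": [{"x":0.004,"y":-0.016,"z":0.002,"ax":0,"ay":0,"az":-6.8,"claw":0.02},{"x":0.0055,"y":-0.015,"z":0.002,"ax":0,"ay":0,"az":-6.8,"claw":0.02},{"x":0.007,"y":-0.014,"z":0.002,"ax":0,"ay":0,"az":-6.8,"claw":0.02},{"x":0.009,"y":-0.013,"z":0.002,"ax":0,"ay":0,"az":-6.8,"claw":0.02},{"x":0.01,"y":-0.012,"z":0.002,"ax":0,"ay":0,"az":-6.8,"claw":0.02}]}}

```text
time_s: 7.75
ee_pos: [0.4663, -0.1495, 0.3004]
eef_rot: [3.141, -0.002, 1.094]
force: [-0.3, 0.4, -2.1]
grip_width: 0.0359
```

Run:
```python
from h import *
plan([.46,-.09,.25],1.555)
```

```text
t 7.75 pos [ 0.4663 -0.1495  0.3004] rot [ 3.141e+00 -2.000e-03  1.094e+00] F [-0.3  0.4 -2.1] w 0.0359 n 4 turn/row [ 0.02 -0.02 -6.6 ]
0 [ 0.0125 -0.0082  0.0126]
1 [ 0.0133 -0.0067  0.0126]
2 [ 0.014  -0.0052  0.0126]
3 [ 0.0145 -0.0035  0.0126]
```

Call:
{"op": "step_arm", "data": {"steps": [{"x":0.0125,"y":-0.008,"z":0.01,"ax":0,"ay":0,"az":-6.8,"claw":0.02},{"x":0.013,"y":-0.007,"z":0.014,"ax":0,"ay":0,"az":-6.8,"claw":0.02},{"x":0.014,"y":-0.005,"z":0.016,"ax":0,"ay":0,"az":-6.8,"claw":0.02},{"x":0.014,"y":-0.004,"z":0.018,"ax":0,"ay":0,"az":-6,"claw":0.02},{"x":0,"y":0,"z":0.018,"ax":0,"ay":0,"az":0,"claw":0.02}]}}

```text
time_s: 8.17
ee_pos: [0.4576, -0.0863, 0.2272]
eef_rot: [3.134, 0.001, 1.588]
force: [0.4, -0.1, -2.3]
grip_width: 0.0363
```

Run:
```python
from h import *
snap("side","s1")
im,d,C=load("s1"); crop(im,220,80,400,260,3.3,"s1c")
plan([.46,-.09,.13],1.555)
```

```text
t 8.22 pos [ 0.4567 -0.0868  0.2237] rot [ 3.139 -0.     1.583] F [ 0.3  0.1 -5.8] w 0.0364 n 3 turn/row [ 0.06 -0.01  0.54]
0 [-0.0011  0.001   0.0312]
1 [-0.0011  0.001   0.0312]
2 [-0.0011  0.0011  0.0312]
```

View pics/s1c.png

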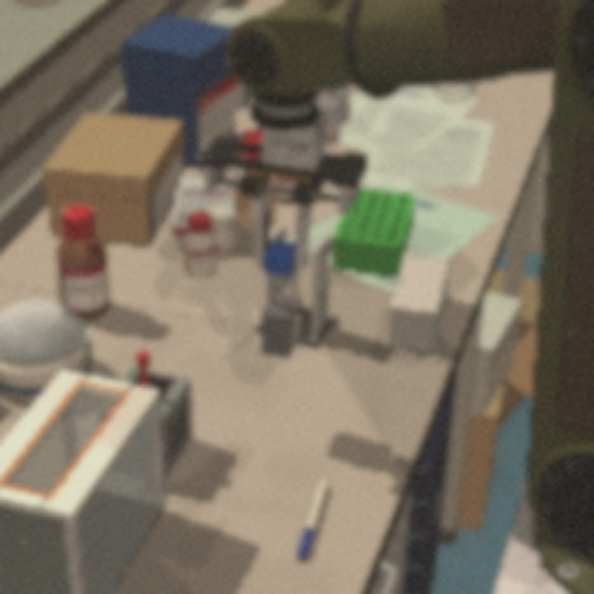

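Call:
{"op": "step_arm", "data": {"steps": [{"x":-0.001,"y":0.003,"z":0.03,"ax":0,"ay":0,"az":1.2,"claw":0.02},{"x":0,"y":0,"z":0.03,"ax":0,"ay":0,"az":0,"claw":0.02},{"x":0,"y":0,"z":0.018,"ax":0,"ay":0,"az":0,"claw":0.02},{"x":0,"y":0,"z":0.005,"ax":0,"ay":0,"az":0,"claw":0.02},{"x":0,"y":0,"z":0,"ax":0,"ay":0,"az":0,"claw":0.02}]}}

```text
time_s: 8.63
ee_pos: [0.4603, -0.0884, 0.1408]
eef_rot: [3.138, 0.0, 1.558]
force: [-0.5, -1.5, -1.9]
grip_width: 0.036
```

Run:
```python
from h import *
plan([.46,-.09,.1115],1.555)
```

```text
t 8.63 pos [ 0.4603 -0.0884  0.1408] rot [3.138 0.    1.558] F [-0.5 -1.5 -1.9] w 0.036 n 1 turn/row [0.2  0.   0.15]
0 [-0.0016 -0.0004  0.0293]
```

Call:
{"op": "step_arm", "data": {"steps": [{"x":0,"y":0,"z":0.014,"ax":0.2,"ay":0,"az":0.1,"claw":0.02},{"x":0,"y":0,"z":0.007,"ax":0,"ay":0,"az":0,"claw":0.02},{"x":0,"y":0,"z":0.003,"ax":0,"ay":0,"az":0,"claw":0.02},{"x":0,"y":0,"z":0.003,"ax":0,"ay":0,"az":0,"claw":0.02}]}}

```text
time_s: 8.97
ee_pos: [0.4628, -0.0896, 0.1184]
eef_rot: [3.136, 0.002, 1.554]
force: [-0.1, 0.4, -2.4]
grip_width: 0.0357
```

Run:
```python
from h import *
plan([.46,-.09,.1115],1.555)
```

```text
t 8.97 pos [ 0.4628 -0.0896  0.1184] rot [3.136e+00 2.000e-03 1.554e+00] F [-0.1  0.4 -2.4] w 0.0357 n 1 turn/row [ 0.33  0.09 -0.07]
0 [-0.0004 -0.0028  0.0068]
```

Call:
{"op": "step_arm", "data": {"steps": [{"x":0,"y":0,"z":0.006,"ax":0.3,"ay":0.1,"az":0,"claw":0.02},{"x":0,"y":0,"z":0.003,"ax":0,"ay":0,"az":0,"claw":0.02}]}}

```text
time_s: 9.13
ee_pos: [0.4636, -0.0899, 0.1104]
eef_rot: [3.139, 0.0, 1.554]
force: [-0.6, -1.1, -2.5]
grip_width: 0.0358
```

Call:
{"op": "step_arm", "data": {"steps": [{"x":0,"y":0,"z":0.002,"ax":0,"ay":0,"az":0,"claw":0.02}]}}

```text
time_s: 9.22
ee_pos: [0.4645, -0.0906, 0.11]
eef_rot: [3.137, 0.002, 1.554]
force: [-8.3, -2.6, 34.6]
grip_width: 0.0358
```

Call:
{"op": "step_arm", "data": {"steps": [{"x":0,"y":0,"z":-0.001,"ax":0,"ay":0,"az":0,"claw":0.02}]}}

```text
time_s: 9.3
ee_pos: [0.4649, -0.0908, 0.1116]
eef_rot: [3.136, 0.002, 1.554]
force: [0.2, -0.7, -2.2]
grip_width: 0.0359
```

Call:
{"op": "step_arm", "data": {"steps": [{"x":0,"y":0,"z":0,"ax":0,"ay":0,"az":0,"claw":0.07},{"x":0,"y":0,"z":0,"ax":0,"ay":0,"az":0,"claw":0.07},{"x":0,"y":0,"z":-0.001,"ax":0,"ay":0,"az":0,"claw":0.075},{"x":0,"y":0,"z":0,"ax":0,"ay":0,"az":0,"claw":0.075},{"x":0,"y":0,"z":0,"ax":0,"ay":0,"az":0,"claw":0.08}]}}

```text
time_s: 9.72
ee_pos: [0.4658, -0.091, 0.1139]
eef_rot: [3.133, 0.003, 1.554]
force: [-0.2, -0.3, 0.6]
grip_width: 0.0657
```

Run:
```python
from h import *
plan([.46,-.09,.22],1.555)
```

```text
t 9.72 pos [ 0.4658 -0.091   0.1139] rot [3.133e+00 3.000e-03 1.554e+00] F [-0.2 -0.3  0.6] w 0.0657 n 4 turn/row [ 0.12  0.04 -0.02]
0 [ 0.0002 -0.0012 -0.0265]
1 [ 0.0002 -0.0013 -0.0265]
2 [ 0.0002 -0.0013 -0.0265]
3 [ 0.0002 -0.0014 -0.0265]
```

Call:
{"op": "step_arm", "data": {"steps": [{"x":0,"y":0,"z":-0.02,"ax":0,"ay":0,"az":0,"claw":0.08},{"x":0,"y":0,"z":-0.03,"ax":0,"ay":0,"az":0,"claw":0.08},{"x":0,"y":0,"z":-0.035,"ax":0,"ay":0,"az":0,"claw":0.08},{"x":0,"y":0,"z":-0.03,"ax":0,"ay":0,"az":3,"claw":0.08},{"x":0,"y":0,"z":-0.005,"ax":0,"ay":0,"az":7,"claw":0.08}]}}

```text
time_s: 10.13
ee_pos: [0.4631, -0.0901, 0.2363]
eef_rot: [3.14, 0.001, 1.379]
force: [1.0, -0.4, 0.0]
grip_width: 0.0802
```

Call:
{"op": "step_arm", "data": {"steps": [{"x":0,"y":0,"z":0,"ax":0,"ay":0,"az":7,"claw":0.08},{"x":0,"y":0,"z":0,"ax":0,"ay":0,"az":7,"claw":0.08},{"x":0,"y":0,"z":0,"ax":0,"ay":0,"az":7,"claw":0.08},{"x":0,"y":0,"z":0,"ax":0,"ay":0,"az":7,"claw":0.08},{"x":0,"y":0,"z":0,"ax":0,"ay":0,"az":7,"claw":0.08}]}}

```text
time_s: 10.55
ee_pos: [0.464, -0.0902, 0.2399]
eef_rot: [3.135, -0.004, 0.751]
force: [-0.2, 0.3, -0.6]
grip_width: 0.08
```

Call:
{"op": "step_arm", "data": {"steps": [{"x":0,"y":0,"z":0,"ax":0,"ay":0,"az":7,"claw":0.08},{"x":0,"y":0,"z":0,"ax":0,"ay":0,"az":7,"claw":0.08},{"x":0,"y":0,"z":0,"ax":0,"ay":0,"az":7,"claw":0.08},{"x":0,"y":0,"z":0,"ax":0,"ay":0,"az":7,"claw":0.08},{"x":0,"y":0,"z":0,"ax":0,"ay":0,"az":7,"claw":0.08}]}}

```text
time_s: 10.97
ee_pos: [0.4639, -0.09, 0.2396]
eef_rot: [3.139, -0.006, 0.126]
force: [0.2, 0.9, -0.2]
grip_width: 0.0798
```

Run:
```python
from h import *
plan([.464,-.09,.22],-.0155)
```

```text
t 10.97 pos [ 0.4639 -0.09    0.2396] rot [ 3.139 -0.006  0.126] F [ 0.2  0.9 -0.2] w 0.0798 n 2 turn/row [ 0.07 -0.19  4.04]
0 [-0.     -0.      0.0098]
1 [0.     0.     0.0098]
```

Call:
{"op": "step_arm", "data": {"steps": [{"x":-0.02,"y":0,"z":0,"ax":0,"ay":-0.3,"az":4,"claw":0.08},{"x":-0.01,"y":0,"z":0,"ax":0,"ay":0,"az":4,"claw":0.08},{"x":0,"y":0,"z":0,"ax":0,"ay":0,"az":0,"claw":0.08}]}}

```text
time_s: 11.22
ee_pos: [0.4332, -0.0928, 0.2388]
eef_rot: [3.139, -0.0, -0.028]
force: [-0.8, 0.4, -0.6]
grip_width: 0.0802
```

```bash
cat > g.py <<'E'
from h import *
import sys
im,d,C=snap("wrist",sys.argv[1]); H=float(sys.argv[2])
P=cloud(C,d)
hsv=cv2.cvtColor(im,cv2.COLOR_RGB2HSV)
mb=cv2.inRange(hsv,(100,120,40),(130,255,255)).astype(bool)&(abs(P[...,2]-H)<.006)
mb[:120]=0
n,l,st,ce=cv2.connectedComponentsWithStats(mb.astype(np.uint8)); k=1+st[1:,4].argmax(); mb=l==k; print(st[k])
Q=P[mb];print("z",np.median(Q[:,2]),"mean",Q.mean(0))
x,y,w,h=st[k][:4]
rows=[(v,np.nonzero(mb[v])[0]) for v in range(y+5,y+h-5)]
for nm,e in (("L",[(r.min()-.5,v) for v,r in rows]),("R",[(r.max()+.5,v) for v,r in rows])):
    q=onplane(C,e,H)[:,:2].astype(np.float32); f=cv2.fitLine(q,cv2.DIST_HUBER,0,.01,.01).ravel(); print(nm,f.round(4),np.arctan(f[1]/f[0]))
cols=[(u,np.nonzero(mb[:,u])[0]) for u in range(x+5,x+w-5)]
for nm,e in (("top",[(u,c.min()-.5) for u,c in cols]),("bot",[(u,c.max()+.5) for u,c in cols])):
    q=onplane(C,e,H)[:,:2].astype(np.float32); f=cv2.fitLine(q,cv2.DIST_HUBER,0,.01,.01).ravel(); print(nm,f.round(4),np.arctan(-f[0]/f[1]))
r=cv2.minAreaRect((Q[:,:2]*1000).astype(np.float32));print(r)
E
python3 g.py w4 .134
python3 - <<'E'
from h import *
plan([.464,-.09,.22],-.0155)
E
```

```text
[ 257  147   48   41 1874]
z 0.13370390487897085 mean [ 0.46461781 -0.09470982  0.13360558]
L [ 0.999  -0.0452  0.4649 -0.0751] -0.045245636
R [ 0.9985 -0.0554  0.4637 -0.1145] -0.055418722
top [ 0.0286  0.9996  0.4818 -0.0947] -0.028614476
bot [ 0.0289  0.9996  0.4469 -0.0912] -0.028922634
((464.10711669921875, -94.67839813232422), (40.133880615234375, 34.25627899169922), 88.3517074584961)
t 11.27 pos [ 0.4338 -0.0928  0.2389] rot [ 3.139e+00 -1.000e-03 -2.400e-02] F [0.2 0.4 0.4] w 0.0797 n 2 turn/row [ 0.06 -0.02 -0.24]
0 [ 0.0151 -0.0018  0.0094]
1 [ 0.0151 -0.0017  0.0094]
```

View pics/w4.png

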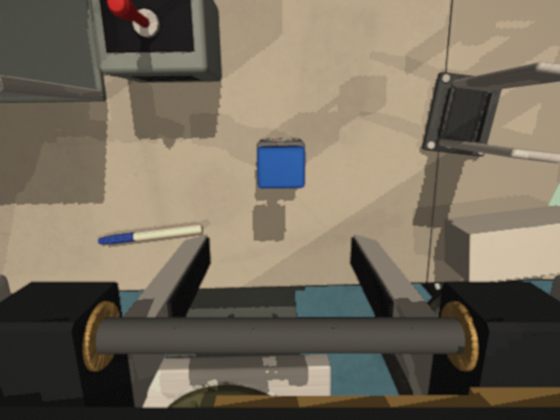

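Call:
{"op": "step_arm", "data": {"steps": [{"x":0.016,"y":0.002,"z":0.01,"ax":0.1,"ay":0,"az":0,"claw":0.08},{"x":0.015,"y":0,"z":0.02,"ax":0,"ay":0,"az":0,"claw":0.08},{"x":0,"y":0,"z":0.02,"ax":0,"ay":0,"az":0,"claw":0.08},{"x":0,"y":0,"z":0,"ax":0,"ay":0,"az":0,"claw":0.08}]}}

```text
time_s: 11.6
ee_pos: [0.4685, -0.0958, 0.1887]
eef_rot: [3.14, -0.005, -0.012]
force: [-0.8, -0.6, -1.0]
grip_width: 0.0798
```

Run:
```python
from h import *
plan([.4644,-.0947,.107],-.028,n=3)
```

```text
t 11.6 pos [ 0.4685 -0.0958  0.1887] rot [ 3.14  -0.005 -0.012] F [-0.8 -0.6 -1. ] w 0.0798 n 3 turn/row [ 0.03 -0.1   0.3 ]
0 [-0.0015 -0.0004  0.0272]
1 [-0.0015 -0.0004  0.0272]
2 [-0.0014 -0.0004  0.0272]
```

Call:
{"op": "step_arm", "data": {"steps": [{"x":-0.004,"y":-0.001,"z":0.015,"ax":0,"ay":-0.3,"az":0.9,"claw":0.08},{"x":0,"y":0,"z":0.025,"ax":0,"ay":0,"az":0,"claw":0.08},{"x":0,"y":0,"z":0.022,"ax":0,"ay":0,"az":0,"claw":0.08},{"x":0,"y":0,"z":0.004,"ax":0,"ay":0,"az":0,"claw":0.08}]}}

```text
time_s: 11.93
ee_pos: [0.4673, -0.0949, 0.1237]
eef_rot: [3.139, -0.003, -0.019]
force: [-0.4, 0.1, 0.8]
grip_width: 0.08
```

Run:
```python
from h import *
plan([.4644,-.0947,.107],-.028,n=1)
```

```text
t 11.93 pos [ 0.4673 -0.0949  0.1237] rot [ 3.139e+00 -3.000e-03 -1.900e-02] F [-0.4  0.1  0.8] w 0.08 n 1 turn/row [ 0.12 -0.2   0.5 ]
0 [-0.0029 -0.0002  0.0167]
```

Call:
{"op": "step_arm", "data": {"steps": [{"x":-0.003,"y":0,"z":0.012,"ax":0.1,"ay":-0.2,"az":0.5,"claw":0.07},{"x":-0.0005,"y":0,"z":0.006,"ax":0,"ay":0,"az":0,"claw":0.06}]}}

```text
time_s: 12.1
ee_pos: [0.465, -0.095, 0.1071]
eef_rot: [3.141, -0.001, -0.025]
force: [0.0, -0.5, -0.6]
grip_width: 0.07
```

Run:
```python
from h import *
plan([.4644,-.0947,.107],-.028,n=1)
```

```text
t 12.1 pos [ 0.465  -0.095   0.1071] rot [ 3.141e+00 -1.000e-03 -2.500e-02] F [ 0.  -0.5 -0.6] w 0.07 n 1 turn/row [ 0.03 -0.07  0.17]
0 [-0.0006 -0.0003  0.0001]
```

Call:
{"op": "step_arm", "data": {"steps": [{"x":-0.0005,"y":0,"z":0,"ax":0,"ay":0,"az":0,"claw":0.05},{"x":0,"y":0,"z":0.001,"ax":0,"ay":0,"az":0,"claw":0.04},{"x":0,"y":0,"z":0.001,"ax":0,"ay":0,"az":0,"claw":0.03},{"x":0,"y":0,"z":0.001,"ax":0,"ay":0,"az":0,"claw":0.03}], "grip_force": 25}}

```text
time_s: 12.43
ee_pos: [0.4664, -0.0954, 0.1074]
eef_rot: [3.14, -0.005, -0.022]
force: [0.5, 1.2, -0.1]
grip_width: 0.0433
```

Run:
```python
from h import *
plan([.4644,-.0947,.107],-.028,n=1)
```

```text
t 12.43 pos [ 0.4664 -0.0954  0.1074] rot [ 3.14  -0.005 -0.022] F [ 0.5  1.2 -0.1] w 0.0433 n 1 turn/row [ 0.09 -0.27  0.35]
0 [-0.002  -0.0006  0.0004]
```

Call:
{"op": "step_arm", "data": {"steps": [{"x":-0.001,"y":0,"z":0,"ax":0,"ay":-0.2,"az":0.2,"claw":0.03},{"x":0,"y":0,"z":0,"ax":0,"ay":0,"az":0,"claw":0.03},{"x":0,"y":0,"z":0,"ax":0,"ay":0,"az":0,"claw":0.03}]}}

```text
time_s: 12.68
ee_pos: [0.4656, -0.0954, 0.1082]
eef_rot: [3.14, -0.002, -0.025]
force: [-0.3, -0.5, -2.9]
grip_width: 0.0416
```

Run:
```python
from h import *
plan([.465,-.0947,.32],-.0155)
```

```text
t 12.68 pos [ 0.4656 -0.0954  0.1082] rot [ 3.14e+00 -2.00e-03 -2.50e-02] F [-0.3 -0.5 -2.9] w 0.0416 n 7 turn/row [ 0.01 -0.01 -0.08]
0 [-0.     -0.     -0.0303]
1 [-0.     -0.0001 -0.0303]
2 [-0.     -0.0001 -0.0303]
3 [-0.0001 -0.0001 -0.0303]
4 [-0.0001 -0.0001 -0.0303]
5 [-0.0001 -0.0001 -0.0303]
6 [-0.0001 -0.0001 -0.0303]
```

Call:
{"op": "step_arm", "data": {"steps": [{"x":0,"y":0,"z":-0.02,"ax":0,"ay":0,"az":0,"claw":0.03},{"x":0,"y":0,"z":-0.03,"ax":0,"ay":0,"az":0,"claw":0.03},{"x":0,"y":0,"z":-0.035,"ax":0,"ay":0,"az":0,"claw":0.03},{"x":0,"y":0,"z":-0.035,"ax":0,"ay":0,"az":0,"claw":0.03},{"x":0,"y":0,"z":-0.035,"ax":0,"ay":0,"az":0,"claw":0.03}]}}

```text
time_s: 13.1
ee_pos: [0.4618, -0.0941, 0.2618]
eef_rot: [-3.139, 0.014, -0.025]
force: [0.4, 0.1, -2.4]
grip_width: 0.0416
```

Call:
{"op": "step_arm", "data": {"steps": [{"x":0.005,"y":-0.015,"z":-0.03,"ax":0,"ay":0,"az":0,"claw":0.03},{"x":0.01,"y":-0.025,"z":-0.02,"ax":0,"ay":0,"az":-0.3,"claw":0.03}]}}

```text
time_s: 13.27
ee_pos: [0.4778, -0.0565, 0.3175]
eef_rot: [-3.141, 0.01, -0.024]
force: [0.1, 0.5, -2.6]
grip_width: 0.0416
```

Run:
```python
from h import *
plan([.5913,.190,.31],-.0155)
```

```text
t 13.27 pos [ 0.4778 -0.0565  0.3175] rot [-3.141  0.01  -0.024] F [ 0.1  0.5 -2.6] w 0.0416 n 8 turn/row [-0.    0.07 -0.06]
0 [ 0.0135 -0.0311  0.0008]
1 [ 0.0135 -0.0311  0.0008]
2 [ 0.0135 -0.0311  0.0008]
3 [ 0.0136 -0.0311  0.0009]
4 [ 0.0136 -0.0311  0.0009]
5 [ 0.0136 -0.0311  0.0009]
6 [ 0.0136 -0.0311  0.0009]
7 [ 0.0137 -0.031   0.0009]
```

Call:
{"op": "step_arm", "data": {"steps": [{"x":0.0135,"y":-0.031,"z":0,"ax":0,"ay":0.1,"az":0,"claw":0.03},{"x":0.0135,"y":-0.031,"z":0,"ax":0,"ay":0.1,"az":-0.1,"claw":0.03},{"x":0.0135,"y":-0.031,"z":0,"ax":0,"ay":0.1,"az":-0.1,"claw":0.03},{"x":0.0135,"y":-0.031,"z":0,"ax":0,"ay":0.1,"az":-0.1,"claw":0.03},{"x":0.0135,"y":-0.031,"z":0,"ax":0,"ay":0.1,"az":0,"claw":0.03}]}}

```text
time_s: 13.68
ee_pos: [0.5515, 0.1021, 0.325]
eef_rot: [3.141, -0.01, -0.023]
force: [0.8, -0.7, -2.7]
grip_width: 0.0421
```

Call:
{"op": "step_arm", "data": {"steps": [{"x":0.014,"y":-0.031,"z":0,"ax":0,"ay":0,"az":0,"claw":0.03},{"x":0.014,"y":-0.025,"z":0,"ax":0,"ay":0,"az":0,"claw":0.03},{"x":0.01,"y":-0.01,"z":0,"ax":0,"ay":0,"az":0,"claw":0.03},{"x":0,"y":0,"z":0,"ax":0,"ay":0,"az":0,"claw":0.03}]}}

```text
time_s: 14.02
ee_pos: [0.5926, 0.1768, 0.3233]
eef_rot: [3.141, -0.007, -0.017]
force: [-0.8, -0.3, -3.0]
grip_width: 0.0417
```

Run:
```python
from h import *
plan([.5913,.190,.31],-.0155)
snap("wrist","w5"); plan([.5913,.190,.31],-.0155)
```

```text
t 14.02 pos [0.5926 0.1768 0.3233] rot [ 3.141 -0.007 -0.017] F [-0.8 -0.3 -3. ] w 0.0417 n 1 turn/row [ 0.01 -0.41 -0.11]
0 [-0.0016 -0.0131  0.0133]
t 14.07 pos [0.592  0.1761 0.3233] rot [ 3.141 -0.007 -0.018] F [ 0.2  0.9 -3.4] w 0.0418 n 1 turn/row [ 0.02 -0.39 -0.12]
0 [-0.001  -0.0139  0.0133]
```

View pics/w5.png

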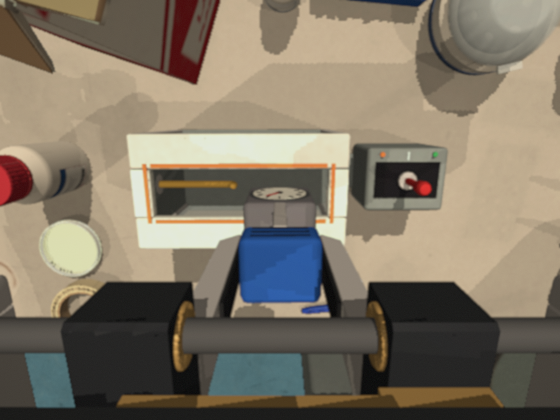

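Run:
```python
from h import *
im,d,C=load("w5"); P=cloud(C,d); hsv=cv2.cvtColor(im,cv2.COLOR_RGB2HSV)
mo=cv2.inRange(hsv,(8,120,100),(22,255,255)).astype(bool)
reg=np.zeros_like(mo);reg[158:228,138:340]=1
mo&=reg
o=ctrl.get_obs(); 
def fit(nm,s):
    v,u=np.nonzero(s); q=onplane(C,np.c_[u,v],.17)[:,:2]; f=cv2.fitLine(q.astype(np.float32),cv2.DIST_HUBER,0,.01,.01).ravel(); print(nm,len(q),f.round(4),q.min(0).round(4),q.max(0).round(4)); return f
z=np.zeros_like(mo)
def sub(a,b,c,e): m=z.copy();m[a:b,c:e]=1;return mo&m
F=fit("far",sub(160,170,155,325));N=fit("near",sub(214,226,160,240));
E1=fit("endL(+y)",sub(172,214,142,155));E2=fit("endR",sub(172,214,325,338))
h=sub(175,196,156,245); v,u=np.nonzero(h); 
q=P[h]; print("hook",len(q),np.nanmedian(q,0)); 
for uu in range(160,240,8):
    c=np.nonzero(h[:,uu])[0]; 
    if len(c): print(uu,c.min(),c.max(),P[int(c.mean()),uu].round(4),onplane(C,[(uu,c.mean())],.116).round(4))
print("tip",onplane(C,[(u[h[v,u]].max(),185)],.128))
# gauge: block face, dial
for uv in [(281,262),(245,260),(318,260),(281,194),(250,212),(312,212),(281,238)]: print(uv,P[uv[1],uv[0]].round(4))
mb=cv2.inRange(hsv,(100,120,40),(130,255,255)).astype(bool);mb[:225]=0;mb[305:]=0
print(np.nonzero(mb.any(0))[0][[0,-1]],np.nonzero(mb.any(1))[0][[0,-1]])
```

```text
far 690 [0.014  0.9999 0.6206 0.2319] [0.6174 0.1323] [0.6234 0.3004]
near 240 [0.0176 0.9998 0.5636 0.2604] [0.5618 0.2194] [0.5654 0.3014]
endL(+y) 129 [ 0.9999 -0.0158  0.5946  0.3117] [0.5731 0.3099] [0.6156 0.3136]
endR 131 [ 0.9997 -0.0231  0.5901  0.1237] [0.5697 0.1219] [0.6122 0.1255]
hook 521 [0.59318731 0.27177617 0.11735345]
160 181 187 [0.5937 0.3164 0.1175] [[0.5934 0.317  0.116 ]]
168 181 186 [0.5947 0.3069 0.1178] [[0.5938 0.3075 0.116 ]]
176 181 186 [0.5947 0.2974 0.1183] [[0.5937 0.2982 0.116 ]]
184 181 187 [0.5932 0.2884 0.1177] [[0.5929 0.2889 0.116 ]]
192 181 187 [0.5932 0.2788 0.1185] [[0.5927 0.2795 0.116 ]]
200 181 187 [0.5929 0.2697 0.1179] [[0.5926 0.2701 0.116 ]]
208 181 187 [0.5927 0.2605 0.1174] [[0.5924 0.2608 0.116 ]]
216 181 187 [0.5927 0.2509 0.1186] [[0.5922 0.2514 0.116 ]]
224 181 187 [0.5924 0.2417 0.1181] [[0.5921 0.242  0.116 ]]
232 182 188 [0.5928 0.2311 0.1272] [[0.5907 0.2327 0.116 ]]
tip [[0.59287988 0.22641665 0.128     ]]
(281, 262) [0.5961 0.1761 0.3508]
(245, 260) [0.5971 0.1937 0.3499]
(318, 260) [0.5955 0.1576 0.3477]
(281, 194) [0.6088 0.1755 0.2532]
(250, 212) [0.601  0.1975 0.2752]
(312, 212) [0.6003 0.1539 0.2753]
(281, 238) [0.607  0.1759 0.3468]
[238 322] [228 301]
```

Call:
{"op": "step_arm", "data": {"steps": [{"x":0.0005,"y":-0.012,"z":0.01,"ax":0,"ay":-0.4,"az":-0.1,"claw":0.03},{"x":0,"y":0,"z":0.008,"ax":0,"ay":0,"az":0,"claw":0.03},{"x":0,"y":0,"z":0,"ax":0,"ay":0,"az":0,"claw":0.03}]}}

```text
time_s: 14.32
ee_pos: [0.5921, 0.1877, 0.3035]
eef_rot: [3.141, 0.002, -0.017]
force: [-0.4, -1.2, -2.2]
grip_width: 0.0414
```

Run:
```python
from h import *
plan([.5926,.188,.29],-.0155,n=1)
```

```text
t 14.32 pos [0.5921 0.1877 0.3035] rot [ 3.141e+00  2.000e-03 -1.700e-02] F [-0.4 -1.2 -2.2] w 0.0414 n 1 turn/row [ 0.04  0.09 -0.07]
0 [ 0.0005 -0.0003  0.0135]
```

Call:
{"op": "step_arm", "data": {"steps": [{"x":0.0005,"y":0,"z":0.012,"ax":0,"ay":0.1,"az":0,"claw":0.03},{"x":0,"y":0,"z":0.012,"ax":0,"ay":0,"az":0,"claw":0.03},{"x":0,"y":0,"z":0.012,"ax":0,"ay":0,"az":0,"claw":0.03}]}}

```text
time_s: 14.57
ee_pos: [0.5923, 0.1862, 0.2685]
eef_rot: [-3.142, -0.004, -0.018]
force: [0.5, 0.7, -2.7]
grip_width: 0.0421
```

Run:
```python
from h import *
plan([.5926,.188,.25],-.0155,n=1)
```

```text
t 14.57 pos [0.5923 0.1862 0.2685] rot [-3.142 -0.004 -0.018] F [ 0.5  0.7 -2.7] w 0.0421 n 1 turn/row [-0.   -0.21 -0.17]
0 [ 0.0002 -0.0019  0.0185]
```

Call:
{"op": "step_arm", "data": {"steps": [{"x":0,"y":-0.002,"z":0.012,"ax":0,"ay":-0.2,"az":-0.1,"claw":0.03},{"x":0,"y":0,"z":0.015,"ax":0,"ay":0,"az":0,"claw":0.03},{"x":0,"y":0,"z":0.015,"ax":0,"ay":0,"az":0,"claw":0.03}]}}

```text
time_s: 14.82
ee_pos: [0.592, 0.1866, 0.2254]
eef_rot: [-3.141, -0.001, -0.019]
force: [0.2, -0.4, -2.7]
grip_width: 0.0421
```

Run:
```python
from h import *
plan([.5926,.188,.20],-.0155,n=1)
```

```text
t 14.82 pos [0.592  0.1866 0.2254] rot [-3.141e+00 -1.000e-03 -1.900e-02] F [ 0.2 -0.4 -2.7] w 0.0421 n 1 turn/row [-0.02 -0.07 -0.17]
0 [ 0.0006 -0.0014  0.0254]
```

Call:
{"op": "step_arm", "data": {"steps": [{"x":0.0005,"y":-0.002,"z":0.015,"ax":0,"ay":-0.1,"az":-0.2,"claw":0.03},{"x":0,"y":0,"z":0.015,"ax":0,"ay":0,"az":0,"claw":0.03},{"x":0,"y":0,"z":0.01,"ax":0,"ay":0,"az":0,"claw":0.03}]}}

```text
time_s: 15.07
ee_pos: [0.5916, 0.1874, 0.1822]
eef_rot: [3.142, 0.002, -0.016]
force: [-0.0, -0.0, -2.3]
grip_width: 0.0419
```

Run:
```python
from h import *
plan([.5926,.188,.1535],-.0155,n=1)
```

```text
t 15.07 pos [0.5916 0.1874 0.1822] rot [ 3.142e+00  2.000e-03 -1.600e-02] F [-0.  -0.  -2.3] w 0.0419 n 1 turn/row [ 0.    0.11 -0.05]
0 [ 0.0011 -0.0006  0.0287]
```

Call:
{"op": "step_arm", "data": {"steps": [{"x":0.001,"y":-0.0005,"z":0.014,"ax":0,"ay":0.1,"az":0,"claw":0.03},{"x":0,"y":0,"z":0.008,"ax":0,"ay":0,"az":0,"claw":0.03},{"x":0,"y":0,"z":0.002,"ax":0,"ay":0,"az":0,"claw":0.03},{"x":0,"y":0,"z":0,"ax":0,"ay":0,"az":0,"claw":0.03}]}}

```text
time_s: 15.4
ee_pos: [0.5915, 0.1867, 0.1549]
eef_rot: [3.141, 0.003, -0.018]
force: [-0.8, -0.6, -3.0]
grip_width: 0.0417
```

Run:
```python
from h import *
plan([.5926,.188,.1535],-.0155,n=1)
```

```text
t 15.4 pos [0.5915 0.1867 0.1549] rot [ 3.141e+00  3.000e-03 -1.800e-02] F [-0.8 -0.6 -3. ] w 0.0417 n 1 turn/row [ 0.05  0.19 -0.12]
0 [ 0.0011 -0.0013  0.0014]
```

Run:
```python
from h import *
im,d,C=snap("wrist","w6"); im2,d2,C2=snap("side","s2"); crop(im2,190,140,320,280,4.2,"s2c")
plan([.5926,.188,.1535],-.0155,n=1)
```

```text
t 15.5 pos [0.5918 0.1868 0.1558] rot [ 3.141e+00  2.000e-03 -1.800e-02] F [ 0.3 -0.2 -2.1] w 0.0416 n 1 turn/row [ 0.03  0.12 -0.12]
0 [ 0.0007 -0.0012  0.0023]
```

View pics/w6.png

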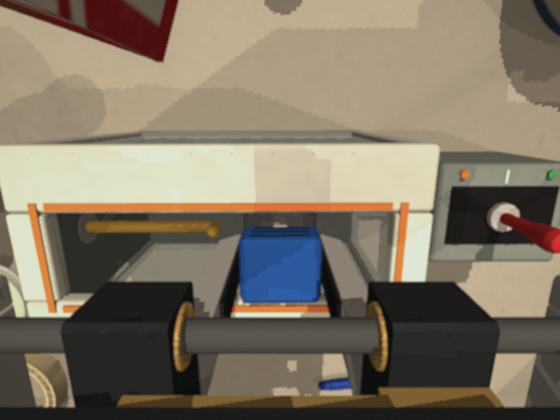

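View pics/s2c.png

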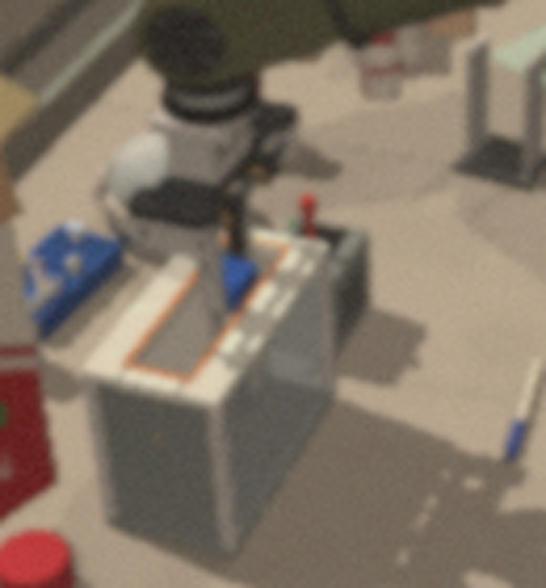

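Run:
```python
from h import *
im,d,C=load("w6"); P=cloud(C,d)
print(np.nanmedian(P[255:285,255:305].reshape(-1,3),0), P[270,281],P[232,281],P[238,260],P[238,305])
for uv in [(213,229),(200,227),(150,227),(120,227)]: print(uv,P[uv[1],uv[0]].round(4))
```

```text
[0.59087158 0.18661106 0.18152101] [0.5905327  0.18599221 0.18131132] [0.60642859 0.18567288 0.16993722] [0.60612669 0.19610246 0.1774591 ] [0.60602021 0.17389716 0.17826681]
(213, 229) [0.5942 0.2299 0.1271]
(200, 227) [0.5927 0.2406 0.1178]
(150, 227) [0.5935 0.2741 0.1186]
(120, 227) [0.5938 0.2946 0.1182]
```

Call:
{"op": "step_arm", "data": {"steps": [{"x":0.0015,"y":-0.002,"z":0.002,"ax":0,"ay":0.1,"az":-0.1,"claw":0.03},{"x":0.0005,"y":-0.006,"z":0.0005,"ax":0,"ay":0,"az":0,"claw":0.03}]}}

```text
time_s: 15.67
ee_pos: [0.5947, 0.1945, 0.1549]
eef_rot: [3.142, -0.002, -0.017]
force: [0.3, 0.4, -3.0]
grip_width: 0.0416
```

Run:
```python
from h import *
plan([.594,.247,.1532],-.0155,n=5)
```

```text
t 15.67 pos [0.5947 0.1945 0.1549] rot [ 3.142e+00 -2.000e-03 -1.700e-02] F [ 0.3  0.4 -3. ] w 0.0416 n 5 turn/row [ 0.   -0.02 -0.01]
0 [-0.0003 -0.0105  0.0003]
1 [-0.0003 -0.0105  0.0003]
2 [-0.0003 -0.0105  0.0003]
3 [-0.0003 -0.0105  0.0003]
4 [-0.0003 -0.0105  0.0003]
```

Call:
{"op": "step_arm", "data": {"steps": [{"x":-0.0005,"y":-0.008,"z":0.0015,"ax":0,"ay":-0.1,"az":0,"claw":0.03},{"x":0,"y":-0.006,"z":0,"ax":0,"ay":0,"az":0,"claw":0.03}]}}

```text
time_s: 15.83
ee_pos: [0.5949, 0.2099, 0.1542]
eef_rot: [-3.141, -0.002, -0.017]
force: [0.2, -0.0, -2.8]
grip_width: 0.0415
```

Run:
```python
from h import *
plan([.594,.247,.1532],-.0155,n=5)
```

```text
t 15.83 pos [0.5949 0.2099 0.1542] rot [-3.141e+00 -2.000e-03 -1.700e-02] F [ 0.2 -0.  -2.8] w 0.0415 n 5 turn/row [-0.01 -0.02 -0.02]
0 [-0.0003 -0.0074  0.0002]
1 [-0.0003 -0.0074  0.0002]
2 [-0.0003 -0.0074  0.0002]
3 [-0.0003 -0.0074  0.0002]
4 [-0.0003 -0.0074  0.0002]
```

Call:
{"op": "step_arm", "data": {"steps": [{"x":-0.0005,"y":-0.008,"z":0.001,"ax":0,"ay":0,"az":0,"claw":0.03},{"x":0,"y":-0.008,"z":0,"ax":0,"ay":0,"az":0,"claw":0.03}]}}

```text
time_s: 16.0
ee_pos: [0.5948, 0.2279, 0.1534]
eef_rot: [-3.141, -0.002, -0.017]
force: [0.7, -0.5, -1.8]
grip_width: 0.0417
```

Run:
```python
from h import *
plan([.594,.247,.1532],-.0155,n=3)
```

```text
t 16.0 pos [0.5948 0.2279 0.1534] rot [-3.141e+00 -2.000e-03 -1.700e-02] F [ 0.7 -0.5 -1.8] w 0.0417 n 3 turn/row [-0.02 -0.04 -0.02]
0 [-0.0004 -0.0064  0.0001]
1 [-0.0004 -0.0064  0.0001]
2 [-0.0004 -0.0064  0.0001]
```

Call:
{"op": "step_arm", "data": {"steps": [{"x":-0.0005,"y":-0.007,"z":0,"ax":0,"ay":0,"az":0,"claw":0.03},{"x":-0.0005,"y":-0.008,"z":0,"ax":0,"ay":0,"az":0,"claw":0.03},{"x":0,"y":0,"z":0,"ax":0,"ay":0,"az":0,"claw":0.03}]}}

```text
time_s: 16.25
ee_pos: [0.5935, 0.247, 0.1534]
eef_rot: [-3.14, -0.002, -0.015]
force: [-0.3, -0.1, -1.9]
grip_width: 0.0422
```

Run:
```python
from h import *
im,d,C=snap("wrist","w7");P=cloud(C,d)
plan([.594,.247,.1532],-.0155,n=1)
print(P[270,281],P[236,281])
```

```text
t 16.3 pos [0.5936 0.2463 0.1533] rot [-3.141e+00 -2.000e-03 -1.500e-02] F [ 0.5  0.2 -3. ] w 0.0418 n 1 turn/row [-0.05 -0.12  0.04]
0 [ 0.0004 -0.0007  0.0001]
[0.59254217 0.24623561 0.1800284 ] [0.60897163 0.24599469 0.17623676]
```

View pics/w7.png

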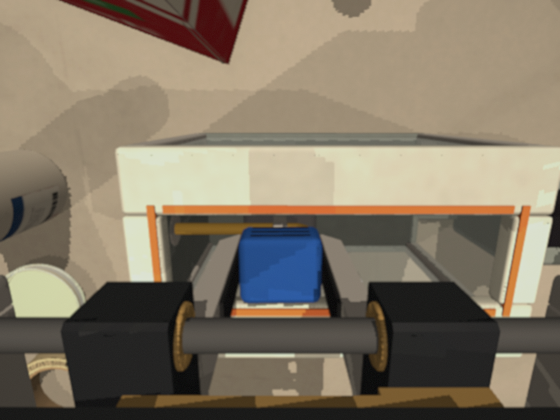

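Call:
{"op": "step_arm", "data": {"steps": [{"x":0,"y":-0.0005,"z":0.005,"ax":0,"ay":0,"az":0,"claw":0.03},{"x":0,"y":0,"z":0.004,"ax":0,"ay":0,"az":0,"claw":0.03}]}}

```text
time_s: 16.47
ee_pos: [0.5939, 0.2469, 0.1444]
eef_rot: [-3.14, -0.003, -0.015]
force: [-0.0, 0.8, -3.2]
grip_width: 0.042
```

Call:
{"op": "step_arm", "data": {"steps": [{"x":0,"y":0,"z":0.003,"ax":0,"ay":0,"az":0,"claw":0.03}]}}

```text
time_s: 16.55
ee_pos: [0.5939, 0.2466, 0.1408]
eef_rot: [-3.141, -0.003, -0.015]
force: [0.1, -0.4, -2.0]
grip_width: 0.0419
```

Run:
```python
from h import *
plan([.594,.247,.138],-.0155,n=1)
```

```text
t 16.55 pos [0.5939 0.2466 0.1408] rot [-3.141e+00 -3.000e-03 -1.500e-02] F [ 0.1 -0.4 -2. ] w 0.0419 n 1 turn/row [-0.05 -0.18  0.04]
0 [ 0.0001 -0.0004  0.0028]
```

Call:
{"op": "step_arm", "data": {"steps": [{"x":0,"y":0,"z":0.002,"ax":0,"ay":0,"az":0,"claw":0.03}]}}

```text
time_s: 16.63
ee_pos: [0.5938, 0.2462, 0.1381]
eef_rot: [-3.141, -0.002, -0.015]
force: [0.6, 0.3, -1.7]
grip_width: 0.0418
```

Call:
{"op": "step_arm", "data": {"steps": [{"x":0,"y":0,"z":0.001,"ax":0,"ay":0,"az":0,"claw":0.03}]}}

```text
time_s: 16.72
ee_pos: [0.5939, 0.246, 0.137]
eef_rot: [-3.141, -0.002, -0.016]
force: [-2.0, 0.1, 9.1]
grip_width: 0.0418
```

Call:
{"op": "step_arm", "data": {"steps": [{"x":0,"y":0,"z":-0.0005,"ax":0,"ay":0,"az":0,"claw":0.03}], "grip_force": 8}}

```text
time_s: 16.8
ee_pos: [0.5939, 0.2459, 0.1374]
eef_rot: [-3.141, -0.002, -0.016]
force: [0.0, 0.3, -2.8]
grip_width: 0.0422
```

Call:
{"op": "step_arm", "data": {"steps": [{"x":0,"y":0,"z":0,"ax":0,"ay":0,"az":0,"claw":0.046},{"x":0,"y":0,"z":0,"ax":0,"ay":0,"az":0,"claw":0.05},{"x":0,"y":0,"z":0,"ax":0,"ay":0,"az":0,"claw":0.056},{"x":0,"y":0,"z":0,"ax":0,"ay":0,"az":0,"claw":0.06}]}}

```text
time_s: 17.13
ee_pos: [0.5945, 0.2455, 0.1384]
eef_rot: [-3.14, -0.004, -0.017]
force: [-0.2, -0.5, -0.2]
grip_width: 0.0585
```

Run:
```python
from h import *
plan([.594,.247,.25],-.0155,n=1)
im,d,C=snap("wrist","w8");P=cloud(C,d)
print(P[270,281],P[236,281])
```

```text
t 17.13 pos [0.5945 0.2455 0.1384] rot [-3.14  -0.004 -0.017] F [-0.2 -0.5 -0.2] w 0.0585 n 1 turn/row [-0.08 -0.24 -0.06]
0 [-1.000e-04 -1.700e-03 -1.116e-01]
[0.5926537  0.24472544 0.16339887] [0.60730128 0.24447265 0.15407612]
```

View pics/w8.png

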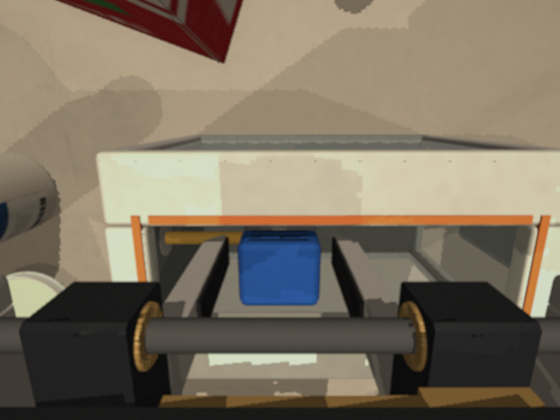

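Call:
{"op": "step_arm", "data": {"steps": [{"x":0,"y":0,"z":-0.005,"ax":0,"ay":0,"az":0,"claw":0.06},{"x":0,"y":0,"z":-0.012,"ax":0,"ay":0,"az":0,"claw":0.06},{"x":0,"y":0,"z":-0.015,"ax":0,"ay":0,"az":0,"claw":0.06}]}}

```text
time_s: 17.43
ee_pos: [0.5933, 0.245, 0.1696]
eef_rot: [3.141, 0.0, -0.017]
force: [0.4, 0.1, -0.3]
grip_width: 0.0602
```

Call:
{"op": "step_arm", "data": {"steps": [{"x":0,"y":0,"z":-0.015,"ax":0,"ay":0,"az":0,"claw":0.06},{"x":0,"y":0,"z":-0.02,"ax":0,"ay":0,"az":0,"claw":0.06},{"x":0,"y":0,"z":-0.03,"ax":0,"ay":0,"az":0,"claw":0.06},{"x":0,"y":0,"z":-0.03,"ax":0,"ay":0,"az":0,"claw":0.06},{"x":0,"y":0,"z":-0.01,"ax":0,"ay":0,"az":0,"claw":0.06}]}}

```text
time_s: 17.85
ee_pos: [0.5926, 0.2448, 0.2853]
eef_rot: [-3.141, -0.002, -0.016]
force: [0.9, -0.8, 1.1]
grip_width: 0.0598
```

Call:
{"op": "step_arm", "data": {"steps": [{"x":-0.02,"y":0,"z":0,"ax":0,"ay":0,"az":0,"claw":0.06},{"x":-0.03,"y":0.01,"z":0,"ax":0,"ay":0,"az":0,"claw":0.06},{"x":-0.03,"y":0.01,"z":0,"ax":0,"ay":0,"az":0,"claw":0.06},{"x":-0.02,"y":0.01,"z":0,"ax":0,"ay":0,"az":0,"claw":0.06},{"x":0,"y":0,"z":0,"ax":0,"ay":0,"az":0,"claw":0.06}]}}

```text
time_s: 18.27
ee_pos: [0.4889, 0.2157, 0.2938]
eef_rot: [-3.137, -0.013, -0.017]
force: [1.0, -0.1, 1.3]
grip_width: 0.0599
```

Run:
```python
from h import *
print(ctrl.get_obs()["ee_pos"])
im,d,C=snap("wrist","w9");P=cloud(C,d)
hsv=cv2.cvtColor(im,cv2.COLOR_RGB2HSV)
mb=cv2.inRange(hsv,(100,120,40),(130,255,255)).astype(bool)&(abs(P[...,2]-.163)<.012)
Q=P[mb];r=cv2.minAreaRect((Q[:,:2]*1000).astype(np.float32));print(len(Q),r,np.median(Q,0))
t=mb&(P[...,2]>.158);Q=P[t];A=np.c_[Q[:,:2]-Q[:,:2].mean(0),np.ones(len(Q))];print("tilt",np.linalg.lstsq(A,Q[:,2],rcond=None)[0],cv2.minAreaRect((Q[:,:2]*1000).astype(np.float32)))
mr=(cv2.inRange(hsv,(0,150,60),(6,255,255))|cv2.inRange(hsv,(172,150,60),(180,255,255))).astype(bool)
Q=P[mr];Q=Q[(abs(Q[:,1]-.02)<.05)&(abs(Q[:,0]-.59)<.03)];print("toggle",len(Q),Q[Q[:,2]>.135].mean(0) if len(Q) else "")
```

```text
[0.48893461 0.21568237 0.29384013]
1965 ((589.19677734375, 245.6781005859375), (41.1329345703125, 35.363548278808594), 89.03266143798828) [0.58944276 0.24538235 0.16341308]
tilt [0.03214263 0.00888611 0.16335072] ((589.2011108398438, 245.9342041015625), (40.620670318603516, 35.363548278808594), 89.03266143798828)
toggle 411 [0.58832433 0.0234729  0.14616832]
```

View pics/w9.png

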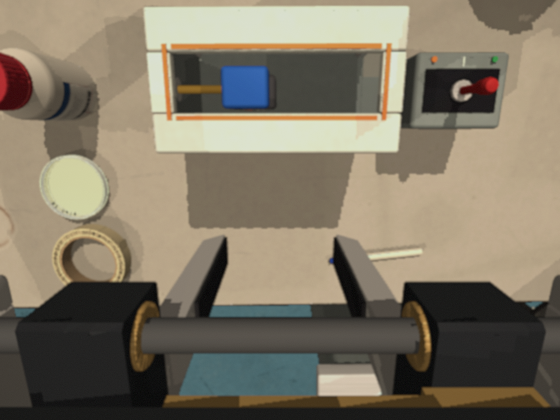

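Call:
{"op": "step_arm", "data": {"steps": [{"x":0,"y":0,"z":0,"ax":0,"ay":0,"az":0,"claw":0.06},{"x":0,"y":0,"z":0,"ax":0,"ay":0,"az":0,"claw":0.06},{"x":0,"y":0,"z":0,"ax":0,"ay":0,"az":0,"claw":0.06},{"x":0,"y":0,"z":0,"ax":0,"ay":0,"az":0,"claw":0.06},{"x":0,"y":0,"z":0,"ax":0,"ay":0,"az":0,"claw":0.06}]}}

```text
time_s: 18.73
ee_pos: [0.4926, 0.217, 0.2956]
eef_rot: [-3.136, -0.015, -0.017]
force: [0.1, 0.6, -0.6]
grip_width: 0.0598
```

Call:
{"op": "step_arm", "data": {"steps": [{"x":0,"y":0,"z":0,"ax":0,"ay":0,"az":0,"claw":0.06},{"x":0,"y":0,"z":0,"ax":0,"ay":0,"az":0,"claw":0.06},{"x":0,"y":0,"z":0,"ax":0,"ay":0,"az":0,"claw":0.06},{"x":0,"y":0,"z":0,"ax":0,"ay":0,"az":0,"claw":0.06},{"x":0,"y":0,"z":0,"ax":0,"ay":0,"az":0,"claw":0.06}]}}

```text
time_s: 19.15
ee_pos: [0.4932, 0.2172, 0.2944]
eef_rot: [-3.137, -0.013, -0.017]
force: [-0.4, -0.4, 0.8]
grip_width: 0.0601
```

Run:
```python
from h import *
for k in range(3):
    im,d,C=snap("wrist",f"wa{k}");P=cloud(C,d)
    hsv=cv2.cvtColor(im,cv2.COLOR_RGB2HSV)
    t=cv2.inRange(hsv,(100,120,40),(130,255,255)).astype(bool)&(abs(P[...,2]-.163)<.005)
    Q=P[t];A=np.c_[Q[:,:2]-Q[:,:2].mean(0),np.ones(len(Q))];print("tilt",np.linalg.lstsq(A,Q[:,2],rcond=None)[0].round(4),cv2.minAreaRect((Q[:,:2]*1000).astype(np.float32)))
im,d,C=snap("side","s3");crop(im,190,140,320,280,4.2,"s3c")
im,d,C=snap("top","t3")
C0=cam("top"); hsv=cv2.cvtColor(im,cv2.COLOR_RGB2HSV);P=cloud(C0,d)
mr=(cv2.inRange(hsv,(0,150,60),(6,255,255))|cv2.inRange(hsv,(172,150,60),(180,255,255))).astype(bool)
s=mr&(abs(P[...,1]-.02)<.05)&(abs(P[...,0]-.59)<.03)&(P[...,2]>.135)
print("toggle tip",P[s].mean(0),s.sum())
```

```text
tilt [0.0266 0.0091 0.1633] ((589.4366455078125, 246.03067016601562), (40.9703254699707, 35.79521560668945), 88.94576263427734)
tilt [0.0261 0.0067 0.1634] ((589.4412231445312, 245.84292602539062), (40.692378997802734, 35.77019500732422), 89.10281372070312)
tilt [0.0236 0.0081 0.1634] ((589.5001220703125, 245.95213317871094), (40.62722396850586, 35.98330307006836), 88.7232437133789)
toggle tip [0.58787729 0.0205789  0.14816218] 19
```

View pics/s3c.png

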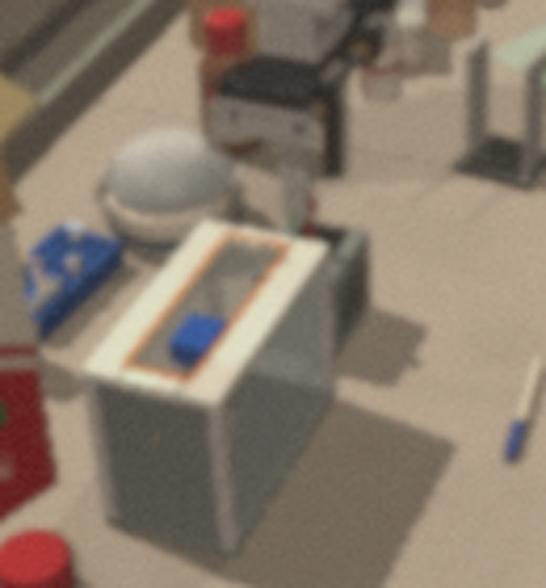

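Run:
```python
from station import ticket
print(ticket.hand_in())
```

```text
the job is handed in; nothing more can be done
None
```

I switched the fan off, moved the gauge from its cradle to the hook inside the cabinet, and handed the job in at about 19.5 s. The hand-in reports no verdict.

- **Toggle:** I closed the jaws on it centred over the pivot, so it stands upright. The last top view puts its tip at y = 0.0206 m and the pivot at 0.0202 m, so about 0.01 rad from centre. One oblique wrist view read 0.0235 m, because it only sees the near side of the bat; that would still be within the limit.
- **Regrip:** I lifted the gauge out by its y faces, turned it, stood it on the bench about 0.2 m from the cradle, and regripped it by its x faces. The last setting-down step was firm, with 35 N at the wrist.
- **Hanging:** I lowered it through the slot, passed it over the hook and released it. The only contact felt inside the cabinet was about 9 N as it came down on the hook. I saw no sign of the frame being bumped.
- **Last checks:** The window's top edge is about 0.6 mm below the seat height, worked out from the block's top. The gauge is about 3 mm to one side and within 1 mm along the bar. It leans about 0.03 rad and stays steady over three pictures.
- **Robot and bystanders:** The robot is clear of everything. The bystanders in view appeared unmoved, but I did not measure them at the end.

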